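# Open the lap's pressure arm and unload the ground cup

## Robot

A 6-joint arm with a two-finger parallel gripper is mounted at the origin on the work surface. World frame = base frame: x ahead of the robot, y to its left, z up, the work surface at z = 0. Lengths are in m, angles in degrees, forces in N, time in s.
With the tool pointing down it reaches from about 0.275 to 0.75 m from the base axis. Payload 10.2 kg.
Tool frame: the origin (TCP) lies midway between the tips of the shut fingers; the grasp point (between the pads) lies 19 mm behind it; y points along the fingers, x is the direction in which the jaws open and shut, and the axes are right-handed (so a half turn about y gives the same grasp; the last joint's range is limited). The gripper opens to 85 mm and grips with 20 to 120 N. Pads are 22 mm wide; open, the fingers measure 114 mm over their backs; the gripper's body (76 mm by 85 mm) begins 54 mm behind the grasp point. The pads swing forward as they close: fully open they stand 13 mm farther back than shut.
Start: joints at [64.034, 17.928, 85.812, -0, 76.261, -12.8], TCP at [0.12, 0.511, 0.204] pointing down, gripper open.
Joint ranges: [-168.41, 168.41], [-55.51, 124.54], [10.69, 146.95], [-70.63, 250.63], [1, 178], [-165.06, 165.06]. Speed limits (degrees/s): [136.94, 136.94, 172.46, 180, 180, 180].

## Interface

Orientations are given as a 3x3 rotation matrix whose columns are the frame's x, y, z axes.
In Python, from bench import robot, viewer gives the robot as it stands.
- The arm moves only by the tool carry_out, never from a script. Its argument "increments" is a list of rows, each a list of 4 numbers: the shift along the world's x, y, z in mm, then the turn about the world's z in degrees. A call has 1 to 10 rows; each row is the pose to reach, as a shift and turn from the pose commanded when the call began; what a row does not reach only later rows make up. A row lasts 1/10 s, in which the tool goes at most 50 mm and 8.59 degrees, less where a joint would pass 70% of its speed; a pose out of reach is approached as far as the arm can. A call with a gripper value outside its range is refused whole. "grip" is the gripper command: -1 is fully open, 1 is shut, values between are in proportion, set as the call begins (left out, the last holds). The fingers move at their own pace and stop on an object; "force" is the grip in N (left out, the last holds). Time passes only in rows, so rows that repeat a pose let the fingers close. It gives the time, the measured TCP pose, the force and the opening at its end, in the units of the state.
- robot.get_obs(): the state, without advancing time (a new reading comes with each control period).
- viewer.snapshot(name): name is "scene" or "side" or "wrist"; returns a dict with "image" (480x640x3 uint8, red, green, blue), "K" (3x3 intrinsics, pixels), "distortion" ([k1, k2, p1, p2, k3] as OpenCV has them; the pictures are not rectified), "rvec" (rotation vector, rad) and "tvec" (3), from world to camera coordinates, as OpenCV has them; the wrist camera has in their place "mount" (4x4, takes a point from camera to tool coordinates, whose origin is the TCP and whose axes are the tool frame's). Camera axes: x right, y down, z forward; pixel columns grow to the right and rows downward; lengths in m; the calibration is good to about 2 mm. A picture is of the moment at which its call begins: read the wrist's pose just before it. There is no depth.
- robot.finish_job(): hands the job in, once; it reports no verdict.
The state is a dict: "time_s": time; "qpos": joint angles; "joint_vel": joint speeds; "joint_efforts": joint torques, N m; "tcp_pos": TCP position; "tcp_rot": TCP orientation; "wrist_force": force on the tool from outside, world axes, zero at the start; "ft_torque": the same for the moment, N m; "grip_width": opening from 0.0 (shut) to 1.0 (fully open).
Only numpy, scipy, OpenCV 4.12 (cv2) and the standard library are available. Lean on these libraries where they do the work, as an engineer would, in place of code of your own. Each camera call takes 0.05 s, during which the arm holds its last target.

## Task

The green cup on the flat lap is ground. Take the pressure arm by its red ball knob, swing it up past its balance point and ease it back onto its rubber stop so that it rests open by itself; the stop must not be struck or forced, so do not let the arm fall the last part. Then lift the green cup out of the retaining ring and set it gently, upright and fully down, in the free recess of the wooden rack, leaving everything else where it is.

Things in the scene. Friction and masses are not known exactly. Their poses are not given: they have to be found in the camera images.
- lap: Fixed bench lap: white round pan 260 mm across, 52 mm high, in it a 200 mm steel plate (top 45 mm above the bench); green pillar behind. Turned by up to 15 degrees. Origin on the bench under the plate's centre; x from the pan's front to its rear (away from the robot), y left, z up. A copper water tap, 105 mm high, stands within x 60..105, y -65..-120 mm of this frame.
- overarm (a joint): Angle of the pressure arm about its level hinge, rad: 0 = level, foot on the cup; grows as the front end is lifted. Aluminium beam 20 mm wide, 14 mm high, reaching 178 mm from the hinge towards the robot, ball knob on its end; a 62 mm rubber foot under it 140 mm from the hinge. It comes to rest open, leaning back on the stop screw, between 1.6 and 1.9 rad. Moving it takes up to about 6 N at the knob.
- weight: Steel counterweight, 66 mm disc, about 0.8 kg (varies, unknown), on a stub that stands up from the hinge at 100 degrees to the beam. The arm is nose-heavy when down; beyond about 0.6 to 0.9 rad (depending on the weight) it tips over backwards by itself. Origin at the disc's centre, 105 mm from the hinge.
- handle (a point): Centre of the red ball knob, 34 mm across, on the front end of the arm, 205 mm from the hinge line and in the beam's middle; 125 mm above the bench when the arm is down. It can be held by its two sides (left and right) from above all the way; between it and the beam's end is a 12 mm steel neck. The point moves with the arm: x along the beam towards the hinge, y along the hinge.
- hinge (a point): Point on the fixed hinge line, in the beam's middle, 125 mm above the bench: the ball knob's centre circles round it, radius 205 mm, in the lap's x-z plane (up and away from the robot).
- stop: Threaded block behind the pillar (origin under it) with the stop screw standing in it. The arm's stub comes down on the screw's round rubber tip (16 mm), 50 mm from the hinge. The screw is set anew each time, its tip 25 to 35 mm above this origin, not measured: this is the 1.64 to 1.84 rad of the arm's rest, some 40 mm at the knob. Stiff rubber: more than about 10 N of push at the knob is forcing it.
- cup: Green cut-glass sake cup, the work: 52 mm high, 52 mm across at the foot, 58 mm at the rim, open at the top, wall 4 mm, about 160 g. Origin under the centre of its foot, z up. It stands on the lap plate in a fixed brass retaining ring (inside 59 mm, outside 71 mm, top 12 mm above the plate), under the arm's foot.
- rack: Wooden rack, fixed, 260 x 90 x 24 mm, with three round recesses 58 mm across and 18 mm deep in a row along its x axis, at -80, 0 and +80 mm from its middle. Origin on the bench under its centre. Stands left or right of the lap.
- pad: Round blue felt pad, 50 mm across, 2 mm thick, lying in the free recess of the rack and marking it. Origin under its centre, 6 mm above the bench; a cup fully down in the recess stands on it, its foot 8 mm above the bench.
- cup_blue: Blue cup of the same size in another recess. Leave it alone. Origin under its foot.
- cup_amber: Amber cup of the same size in another recess. Leave it alone. Origin under its foot.
- wheel_stand: Fixed stand with spare cutting wheels, 160 x 120 mm, 100 mm high, on the other side of the lap from the rack. Origin on the bench under its centre.
- slurry: White bottle with red cap, 56 mm across, 150 mm high. Leave alone.
- grit: Glass jar with steel lid, 64 mm across, 75 mm high. Leave alone.
- brush: Brush lying on the bench, 200 mm long. Leave alone.
- loupe: Black loupe, 42 mm across and high. Leave alone.
- spare_wheel: Small red-brown cutting wheel lying flat, 90 mm across, 14 mm thick. Leave alone.

How it is judged:
By the outcome, as a careful person would: the job done as asked, in the order asked, and still so for the second after the job is handed in, with the robot touching nothing.
It also fails if it takes over 72 s, if anything falls off the work surface, if the arm or the gripper's body presses on something with over 40 N, if the wrist force passes 120 N, or if a joint passes its speed limit or range.

## Working session

There is one attempt and no reset: what is moved stays moved. The work goes in short steps, Python scripts to look and compute and a tool call to move; the robot and the scene stay as the last step left them, time stands still between calls to the robot, and variables do not carry over. Pictures are saved under pics/ and viewed, and the job is handed in when it is done.

Besides the shell and the picture viewer there is one more tool, called after "Emit:" by a JSON object that holds its "fn" and its "kwargs". carry_out: Moves the arm, as the interface text tells. Its arguments: {"type":"object","properties":{"increments":{"type":"array","items":{"type":"array","items":{"type":"number"}}},"grip":{"type":"number"},"force":{"type":"number"}},"required":["increments"]}

```bash
ls; mkdir -p pics
python3 - <<'E'
from bench import robot, viewer
import cv2
print(robot.get_obs())
for n in ["scene","side","wrist"]:
    s=viewer.snapshot(n); cv2.imwrite(f"pics/{n}0.png",s["image"][:,:,::-1])
    print(n,{k:v for k,v in s.items() if k!="image"})
E
```

```text
pics
{'time_s': 0.0, 'qpos': array([ 6.40335809e+01,  1.79593855e+01,  8.58567239e+01,  1.08980489e-03,
        7.62621251e+01, -1.28006459e+01]), 'joint_vel': array([-0.01247161, -0.04575116,  0.03914057, -0.00137816,  0.06737474,
        0.04980832]), 'joint_efforts': array([-5.62689274e-04, -4.12275267e+01, -2.59746695e+01, -2.07958469e-04,
        4.12357069e-03,  6.78606398e-07]), 'tcp_pos': array([0.11945094, 0.51090691, 0.2039178 ]), 'tcp_rot': array([[ 2.27773246e-01, -6.14465019e-04, -9.73714009e-01],
       [ 9.73713298e-01, -1.21951740e-03,  2.27773849e-01],
       [-1.32742024e-03, -9.99999068e-01,  3.20539323e-04]]), 'wrist_force': array([-0.60040783,  0.30679096,  0.35312397]), 'ft_torque': array([-0.0248417 ,  0.05343463,  0.01868537]), 'grip_width': 0.9989766295953421}
scene {'K': array([[571.2237619 ,   0.        , 324.95147872],
       [  0.        , 571.2237619 , 236.2295538 ],
       [  0.        ,   0.        ,   1.        ]]), 'distortion': array([-0.12009851,  0.        ,  0.        ,  0.        ,  0.        ]), 'rvec': array([ 0.8235129 ,  2.35687536, -1.31873
[... 334 characters left out ...]
.33951659, -0.1769885 ,  0.06387198]), 'tvec': array([-0.59287106,  0.13929648,  1.12677993])}
wrist {'K': array([[409.72607847,   0.        , 317.41255643],
       [  0.        , 409.72607847, 239.01747998],
       [  0.        ,   0.        ,   1.        ]]), 'distortion': array([-0.01932454,  0.        ,  0.        ,  0.        ,  0.        ]), 'mount': array([[ 9.99999948e-01, -2.41106047e-04,  2.14064920e-04,
         4.55267768e-04],
       [-2.79054662e-04, -3.14641504e-01,  9.49210538e-01,
        -1.68035128e-01],
       [-1.61506692e-04, -9.49210549e-01, -3.14641555e-01,
         7.98126415e-02],
       [ 0.00000000e+00,  0.00000000e+00,  0.00000000e+00,
         1.00000000e+00]])}
```

View pics/scene0.png

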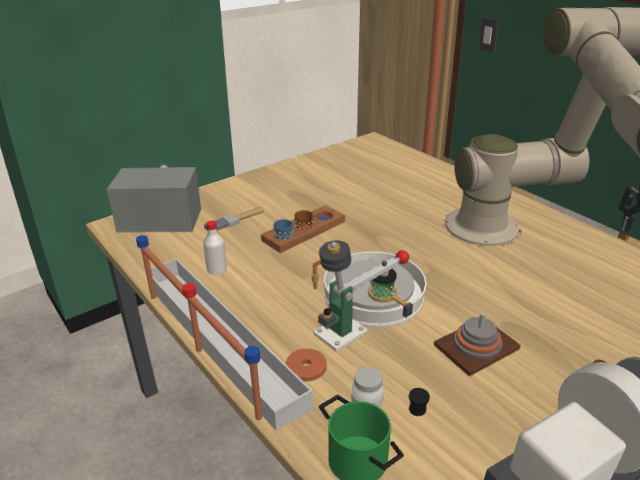

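View pics/side0.png

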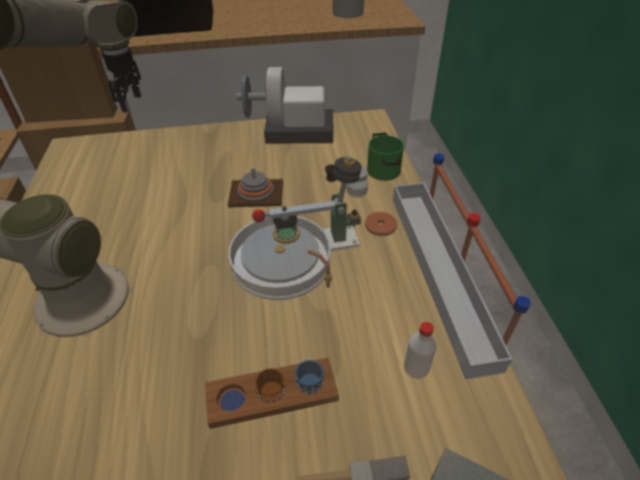

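View pics/wrist0.png

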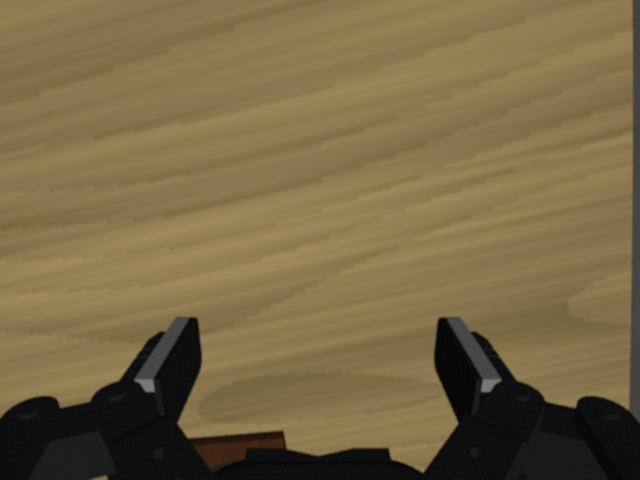

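```bash
cat > h.py <<'E'
import numpy as np, cv2
from bench import robot, viewer
def cam(s, pose=None):
    if 'rvec' in s:
        R=cv2.Rodrigues(np.array(s['rvec']))[0]; t=np.array(s['tvec'])
        return R,t
    T=np.eye(4); T[:3,:3]=pose['tcp_rot']; T[:3,3]=pose['tcp_pos']
    M=np.linalg.inv(T@np.array(s['mount'])); return M[:3,:3],M[:3,3]
def snap(n,name=None):
    o=robot.get_obs(); s=viewer.snapshot(n); s['R'],s['t']=cam(s,o)
    if name: cv2.imwrite(f'pics/{name}.png',s['image'][:,:,::-1])
    return s
def ray(s,uv):
    p=cv2.undistortPoints(np.array(uv,float).reshape(-1,1,2),s['K'],s['distortion']).reshape(-1,2)
    d=np.c_[p,np.ones(len(p))]@s['R']; d/=np.linalg.norm(d,axis=1)[:,None]
    return -s['R'].T@s['t'],d
def plane(s,uv,z):
    o,d=ray(s,uv); return o+d*((z-o[2])/d[:,2])[:,None]
def tri(obs):
    A=np.zeros((3,3));b=np.zeros(3);L=[]
    for s,uv in obs:
        o,d=ray(s,[uv]);P=np.eye(3)-np.outer(d[0],d[0]);A+=P;b+=P@o;L.append((P,o))
    x=np.linalg.solve(A,b); return x,[round(1000*np.linalg.norm(P@(x-o)),1) for P,o in L]
def proj(s,X):
    return cv2.projectPoints(np.array(X,float).reshape(-1,3),cv2.Rodrigues(s['R'])[0],s['t'],s['K'],s['distortion'])[0].reshape(-1,2)
def blob(s,lo,hi,roi=None,n=1,k=0):
    h=cv2.cvtColor(s['image'],cv2.COLOR_RGB2HSV)
    m=cv2.inRange(h,np.array(lo),np.array(hi)) if lo[0]<=hi[0] else cv2.inRange(h,np.array([0]+list(lo[1:])),np.array(hi))|cv2.inRange(h,np.array(lo),np.array([180]+list(hi[1:])))
    if roi: 
        z=np.zeros_like(m);x0,y0,x1,y1=roi;z[y0:y1,x0:x1]=m[y0:y1,x0:x1];m=z
    c,_=cv2.findContours(m,cv2.RETR_EXTERNAL,cv2.CHAIN_APPROX_NONE)
    return sorted(c,key=cv2.contourArea)[::-1][:n]
def up(s,roi,f,name):
    x0,y0,x1,y1=roi;cv2.imwrite(f'pics/{name}.png',cv2.resize(s['image'][y0:y1,x0:x1,::-1],None,fx=f,fy=f,interpolation=cv2.INTER_CUBIC))
E
python3 - <<'E'
from h import *
a=snap('scene');b=snap('side')
up(a,(250,190,450,360),4,'a1');up(b,(190,140,400,310),3.7,'b1');up(b,(190,340,350,440),5,'b2');up(a,(250,190,360,260),7,'a2')
ka=cv2.minEnclosingCircle(blob(a,(172,150,80),(6,255,255),(380,230,430,280))[0])
kb=cv2.minEnclosingCircle(blob(b,(172,150,80),(6,255,255),(240,195,275,230))[0])
print(ka,kb,tri([(a,ka[0]),(b,kb[0])]))
E
```

```text
((402.25, 256.25), 6.373874664306641) ((258.0, 215.0), 5.831051826477051) (array([0.45546695, 0.09478893, 0.12638019]), [np.float64(1.8), np.float64(1.8)])
```

View pics/a1.png

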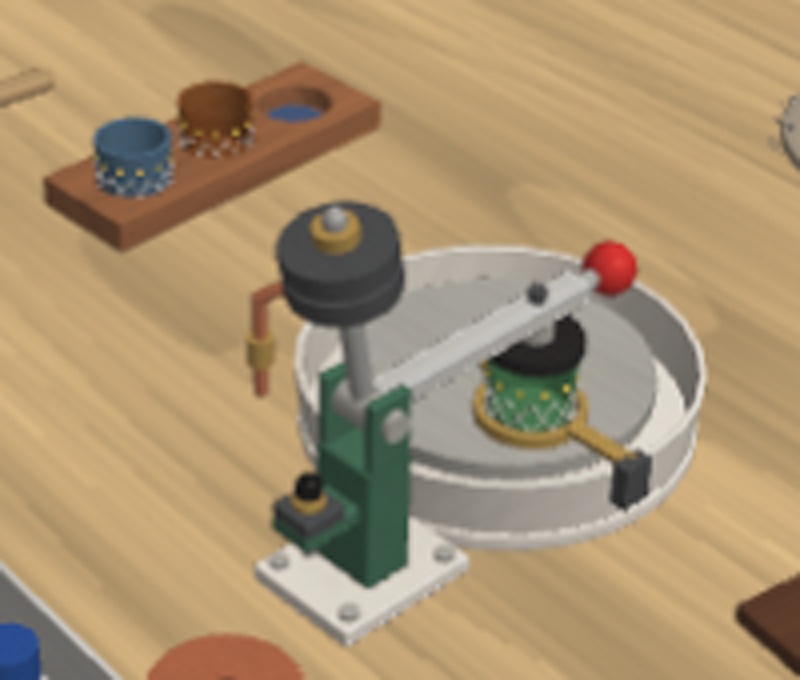

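View pics/b1.png

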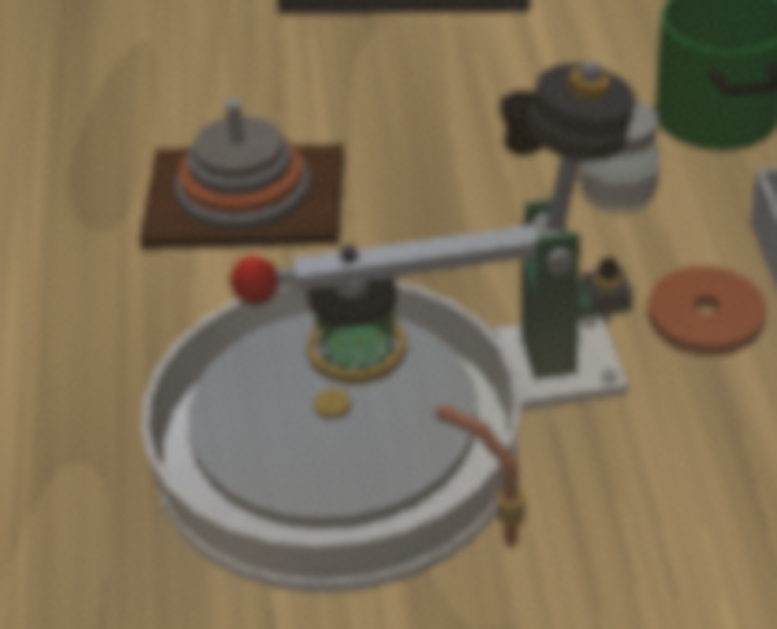

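View pics/b2.png

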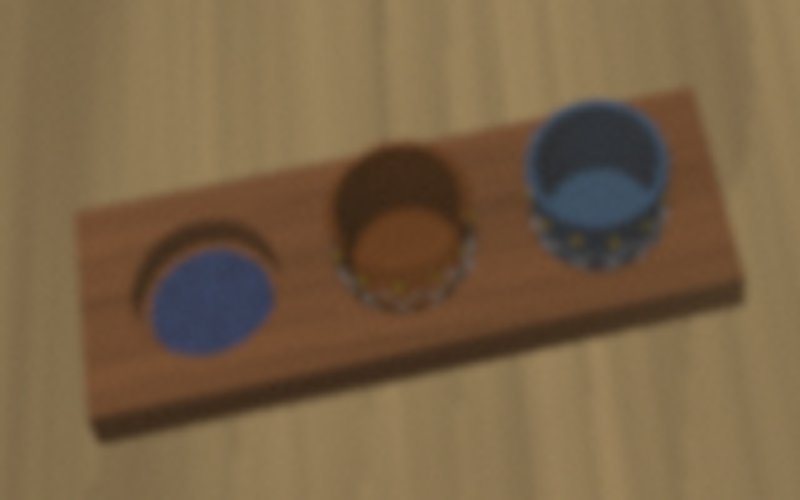

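View pics/a2.png

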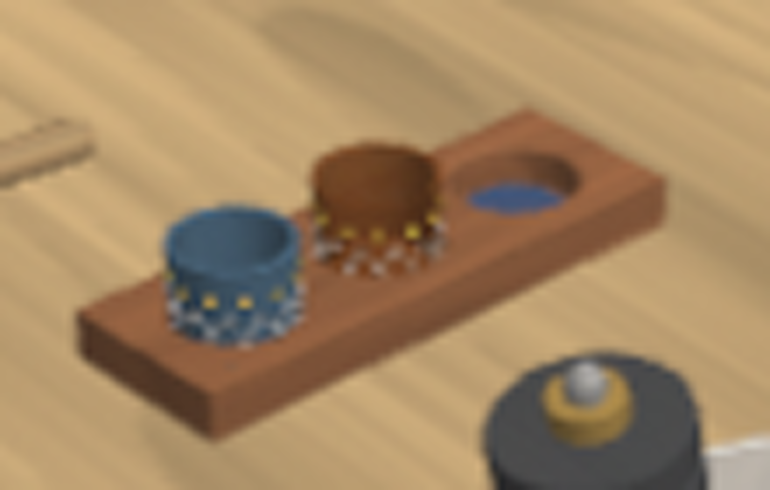

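Run:
```python
from h import *
a=snap('scene');b=snap('side')
np.set_printoptions(precision=4,suppress=True)
A=lambda u,v:(250+u/4,190+v/4)
B=lambda u,v:(190+u/3.7,140+v/3.7)
pa=plane(a,[A(397,426)],.125)[0];pb=plane(b,[B(557,262)],.125)[0]
h=(pa+pb)/2;print('bolts',pa,pb,'hinge',h)
k=np.array([.45547,.0948,.125]);print(plane(a,[(402.25,256.25)],.125),plane(b,[(258,215)],.125))
print('len',np.linalg.norm(h-k),'yaw',np.degrees(np.arctan2(*(h-k)[1::-1])), 'bolt yaw',np.degrees(np.arctan2(*(pa-pb)[1::-1]))-90)
# rack
B2=lambda u,v:(190+u/5,340+v/5)
A2=lambda u,v:(250+u/7,190+v/7)
print('rack side',plane(b,[B2(78,212),B2(690,92),B2(742,285),B2(97,420)],.024))
print('rack scene',plane(a,[A2(530,108),A2(665,182),A2(215,400),A2(80,312)],.024))
print('pad side',plane(b,[B2(212,303)],.008))
```

```text
bolts [0.6607 0.1342 0.125 ] [0.6598 0.0817 0.125 ] hinge [0.6602 0.1079 0.125 ]
[[0.4563 0.0936 0.125 ]] [[0.454  0.0981 0.125 ]]
len 0.20519046400929927 yaw 3.669358202133392 bolt yaw -0.9373657536363851
rack side [[ 0.3167 -0.288   0.024 ]
 [ 0.5725 -0.2694  0.024 ]
 [ 0.5792 -0.3593  0.024 ]
 [ 0.3259 -0.3781  0.024 ]]
rack scene [[ 0.3257 -0.3717  0.024 ]
 [ 0.3218 -0.2809  0.024 ]
 [ 0.578  -0.2585  0.024 ]
 [ 0.5834 -0.3503  0.024 ]]
pad side [[ 0.3683 -0.3275  0.008 ]]
```

Emit:
{"fn": "carry_out", "kwargs": {"increments": [[30,-40,10,2],[60,-80,20,4],[90,-120,25,6],[120,-160,25,8],[150,-200,25,10],[180,-240,25,12],[210,-280,25,14],[240,-320,25,16],[270,-360,25,17],[300,-400,25,17]], "grip": -1}}

```text
time_s: 1.35
tcp_pos: [0.4192, 0.111, 0.2297]
tcp_rot: [[-0.067, 0.001, -0.998], [0.998, 0.0, -0.067], [0.0, -1.0, -0.001]]
wrist_force: [0.9, 1.3, -0.2]
grip_width: 0.998
```

Emit:
{"fn": "carry_out", "kwargs": {"increments": [[20,-15,0,0],[20,-15,0,0],[20,-15,0,0]]}}

```text
time_s: 1.65
tcp_pos: [0.438, 0.0981, 0.2293]
tcp_rot: [[-0.066, -0.001, -0.998], [0.998, 0.0, -0.066], [0.0, -1.0, 0.001]]
wrist_force: [-0.6, 0.5, 0.6]
grip_width: 1.002
```

Run:
```python
from h import *
w=snap('wrist','w1');o=robot.get_obs();print(o['time_s'],o['tcp_pos'],np.degrees(np.arctan2(o['tcp_rot'][1,0],o['tcp_rot'][0,0])),o['wrist_force'])
c=blob(w,(172,150,80),(6,255,255))[0];k=cv2.minEnclosingCircle(c);print(k,plane(w,[k[0]],.125))
```

```text
1.7 [0.43768968 0.09854527 0.22943092] 93.8607688801844 [ 0.16267466  0.93580094 -0.01291659]
((312.8548278808594, 248.85484313964844), 23.223634719848633) [[0.45592752 0.0962673  0.125     ]]
```

View pics/w1.png

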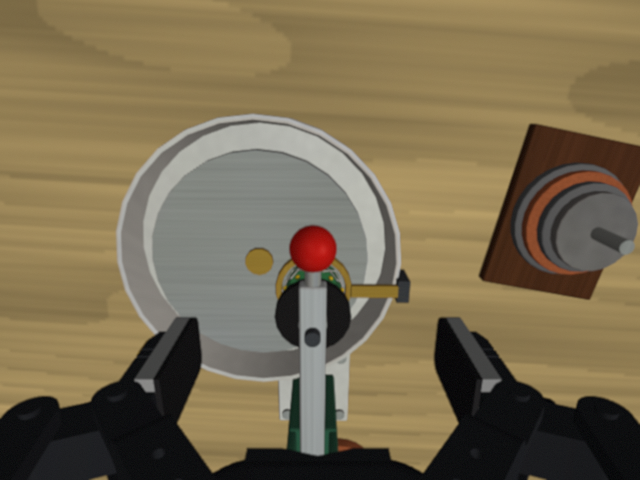

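Emit:
{"fn": "carry_out", "kwargs": {"increments": [[16,0,-30,0],[16,0,-65,0],[16,0,-95,0],[16,0,-126,0],[16,0,-126,0],[16,0,-126,0]]}}

```text
time_s: 2.3
tcp_pos: [0.4542, 0.0987, 0.1045]
tcp_rot: [[-0.068, 0.001, -0.998], [0.998, 0.0, -0.068], [-0.0, -1.0, -0.001]]
wrist_force: [0.9, -0.1, 0.2]
grip_width: 1.0
```

Run:
```python
from h import *
w=snap('wrist','w2');o=robot.get_obs();print(o['time_s'],o['tcp_pos'],o['wrist_force'])
c=blob(w,(172,150,80),(6,255,255))[0];k=cv2.minEnclosingCircle(c);print(k,plane(w,[k[0]],.125))
```

```text
2.35 [0.45482281 0.09849222 0.10513496] [-0.36889154  0.5087089   0.67893406]
((310.09246826171875, 316.17083740234375), 41.59260940551758) [[0.45651275 0.09598543 0.125     ]]
```

View pics/w2.png

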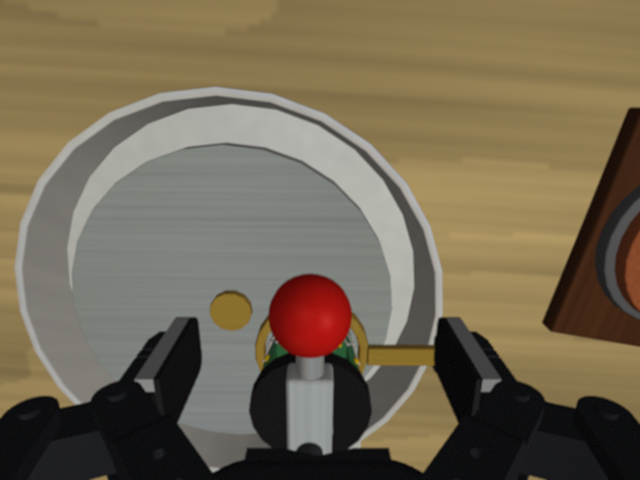

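Emit:
{"fn": "carry_out", "kwargs": {"increments": [[2,-2.5,-2,0],[2,-2.5,-2,0]]}}

```text
time_s: 2.55
tcp_pos: [0.4569, 0.0953, 0.1024]
tcp_rot: [[-0.067, 0.002, -0.998], [0.998, -0.0, -0.067], [-0.0, -1.0, -0.002]]
wrist_force: [0.5, 0.2, -0.2]
grip_width: 0.999
```

Emit:
{"fn": "carry_out", "kwargs": {"increments": [[0,0,0,0],[0,0,0,0],[0,0,0,0],[0,0,0,0],[0,0,0,0],[0,0,0,0],[0,0,0,0]], "grip": 1, "force": 30}}

```text
time_s: 3.25
tcp_pos: [0.4563, 0.0957, 0.1018]
tcp_rot: [[-0.067, 0.0, -0.998], [0.998, 0.0, -0.067], [0.0, -1.0, -0.0]]
wrist_force: [-2.2, 2.4, 5.3]
grip_width: 0.346
```

Run:
```python
from h import *
w=snap('wrist','w3');o=robot.get_obs();print(o['time_s'],o['tcp_pos'],o['wrist_force'],o['ft_torque'],o['grip_width'])
```

```text
3.3 [0.45629972 0.09569221 0.10180049] [-2.34973256  1.81709616  5.3812518 ] [0.43101105 0.35658967 0.08554473] 0.34457320298680977
```

View pics/w3.png

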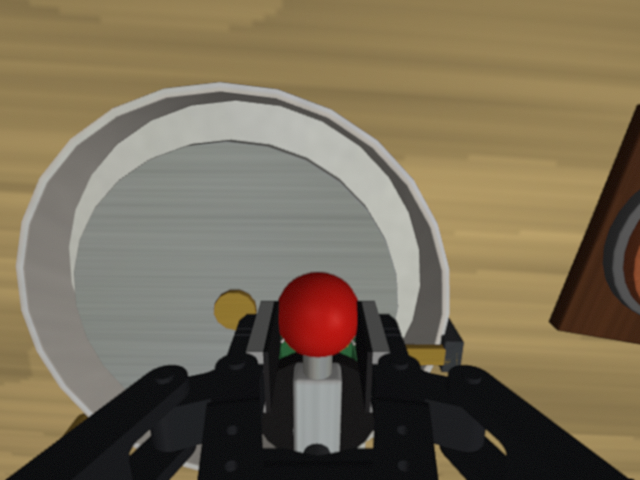

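Emit:
{"fn": "carry_out", "kwargs": {"increments": [[0.1,0,5,0],[0.2,0,10,0],[0.6,0,15,0],[1,0.1,20.5,0],[1,0.1,20.5,0]]}}

```text
time_s: 3.8
tcp_pos: [0.4578, 0.0957, 0.1227]
tcp_rot: [[-0.067, 0.002, -0.998], [0.998, 0.0, -0.067], [0.0, -1.0, -0.002]]
wrist_force: [5.2, 3.5, -4.6]
grip_width: 0.346
```

```bash
cat > t.py <<'E'
import numpy as np,sys
a,b,n=float(sys.argv[1]),float(sys.argv[2]),int(sys.argv[3])
f=lambda t:np.array([205*(1-np.cos(t))*.9978,205*(1-np.cos(t))*.0663,205*np.sin(t)])
print([[round(float(x),1) for x in f(t)-f(a)]+[0] for t in np.linspace(a,b,n+1)[1:]])
E
python3 - <<'E'
from h import *
w=snap('wrist','w4');o=robot.get_obs();print(o['time_s'],o['tcp_pos'],o['wrist_force'],o['ft_torque'],o['grip_width'])
E
python3 t.py .1 .5 10; python3 t.py .5 .9 10
```

```text
3.85 [0.45778223 0.09574199 0.12234559] [ 5.55740793  3.62607852 -3.74803495] [ 0.71109094 -0.82914171 -0.01901285] 0.3496400404579348
[[1.0, 0.1, 8.1, 0], [2.3, 0.2, 16.2, 0], [3.9, 0.3, 24.3, 0], [5.9, 0.4, 32.2, 0], [8.1, 0.5, 40.1, 0], [10.7, 0.7, 47.9, 0], [13.6, 0.9, 55.6, 0], [16.8, 1.1, 63.1, 0], [20.2, 1.3, 70.5, 0], [24.0, 1.6, 77.8, 0]]
[[4.1, 0.3, 7.1, 0], [8.4, 0.6, 14.1, 0], [13.0, 0.9, 20.8, 0], [17.9, 1.2, 27.4, 0], [23.1, 1.5, 33.8, 0], [28.5, 1.9, 39.9, 0], [34.1, 2.3, 45.9, 0], [40.0, 2.7, 51.6, 0], [46.1, 3.1, 57.1, 0], [52.4, 3.5, 62.3, 0]]
```

View pics/w4.png

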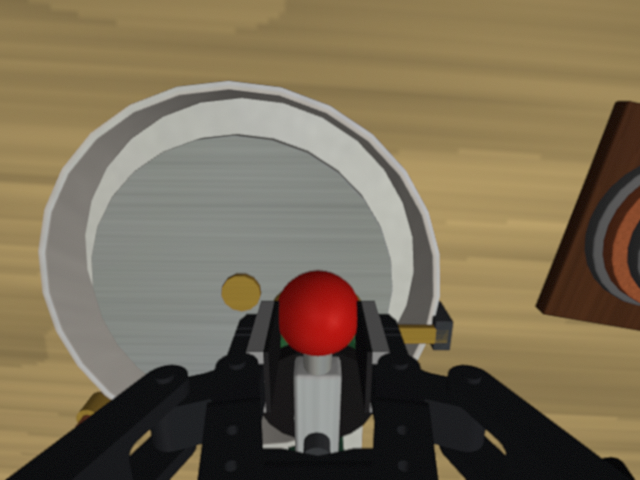

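Emit:
{"fn": "carry_out", "kwargs": {"increments": [[1.0,0.1,8.1,0],[2.3,0.2,16.2,0],[3.9,0.3,24.3,0],[5.9,0.4,32.2,0],[8.1,0.5,40.1,0],[10.7,0.7,47.9,0],[13.6,0.9,55.6,0],[16.8,1.1,63.1,0],[20.2,1.3,70.5,0],[24.0,1.6,77.8,0]]}}

```text
time_s: 4.85
tcp_pos: [0.4816, 0.0972, 0.2004]
tcp_rot: [[-0.067, -0.0, -0.998], [0.998, 0.0, -0.067], [0.0, -1.0, 0.0]]
wrist_force: [0.5, -0.3, -0.4]
grip_width: 0.001
```

Emit:
{"fn": "carry_out", "kwargs": {"increments": [[4.1,0.3,7.1,0],[8.4,0.6,14.1,0],[13.0,0.9,20.8,0],[17.9,1.2,27.4,0],[23.1,1.5,33.8,0],[28.5,1.9,39.9,0],[34.1,2.3,45.9,0],[40.0,2.7,51.6,0],[46.1,3.1,57.1,0],[52.4,3.5,62.3,0]]}}

```text
time_s: 5.85
tcp_pos: [0.5342, 0.1007, 0.2625]
tcp_rot: [[-0.067, -0.0, -0.998], [0.998, 0.0, -0.067], [0.0, -1.0, 0.0]]
wrist_force: [0.3, 0.0, 0.4]
grip_width: 0.0
```

```bash
python3 - <<'E'
from h import *
w=snap('wrist','w5');a=snap('side','s5');o=robot.get_obs();print(o['time_s'],o['tcp_pos'],o['wrist_force'],o['ft_torque'],o['grip_width'],o['qpos'])
up(a,(190,140,400,310),3.7,'s5')
E
python3 t.py .9 1.3 10; python3 t.py 1.3 1.58 10
```

```text
5.95 [0.5345151  0.10063482 0.26258368] [ 0.57462524 -0.40886517  0.23262863] [ 0.00347277  0.00993508 -0.02198272] -0.004566886980596162 [-1.68370324e+00  1.83803016e+01  7.65656661e+01 -7.21447627e-04
  8.49982076e+01 -9.55144434e+01]
[[6.5, 0.4, 5.0, 0], [13.2, 0.9, 9.7, 0], [20.1, 1.3, 14.1, 0], [27.2, 1.8, 18.3, 0], [34.4, 2.3, 22.1, 0], [41.7, 2.8, 25.7, 0], [49.2, 3.3, 29.0, 0], [56.9, 3.8, 31.9, 0], [64.6, 4.3, 34.6, 0], [72.4, 4.8, 36.9, 0]]
[[5.5, 0.4, 1.5, 0], [11.1, 0.7, 2.8, 0], [16.7, 1.1, 3.9, 0], [22.4, 1.5, 4.9, 0], [28.0, 1.9, 5.7, 0], [33.7, 2.2, 6.4, 0], [39.4, 2.6, 6.9, 0], [45.1, 3.0, 7.2, 0], [50.9, 3.4, 7.4, 0], [56.6, 3.8, 7.5, 0]]
```

View pics/w5.png

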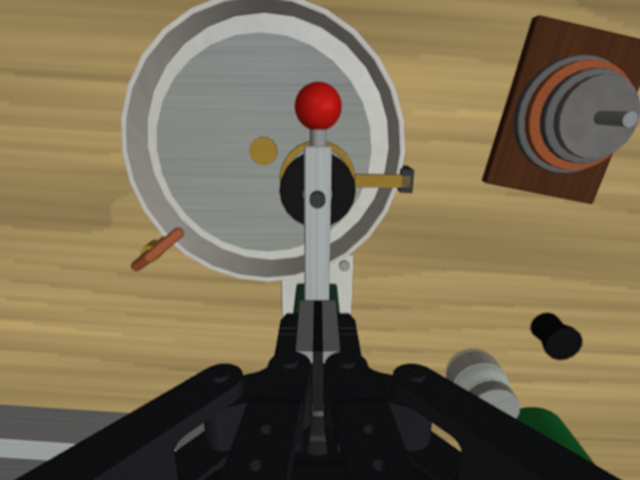

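View pics/s5.png

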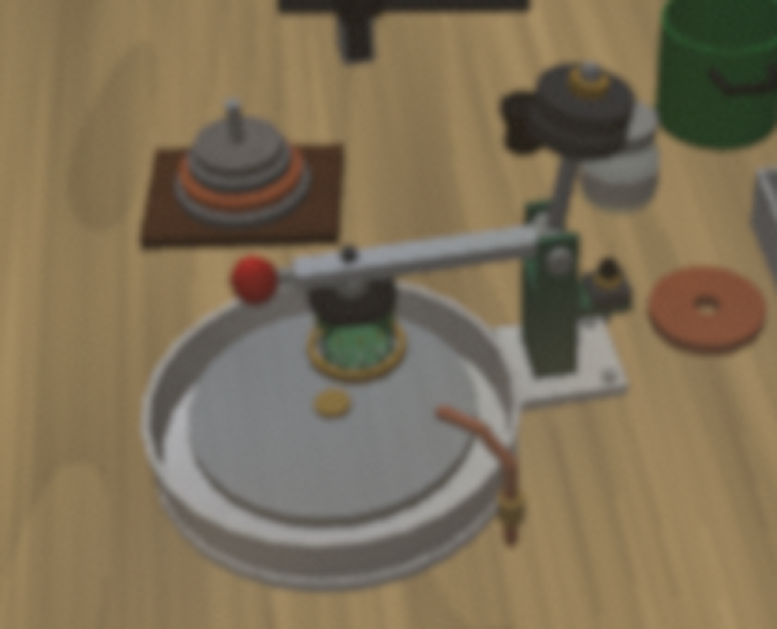

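Run:
```python
from h import *
w=snap('wrist');o=robot.get_obs()
M=np.linalg.inv(w['mount'])
def pt(X): 
    X=np.array(X,float).reshape(-1,3)/1000
    return cv2.projectPoints(X,cv2.Rodrigues(M[:3,:3])[0],M[:3,3],w['K'],w['distortion'])[0].reshape(-1,2).round(1)
print('tcp,tip edges',pt([[0,0,0],[17,0,11],[17,0,-11],[17,-38,11],[17,-38,-11]]))
print('ball center at grasp pt',pt([[0,-19,0],[17,-19,0],[0,-19,11],[0,-19,-11]]))
print('shut: tip',pt([[0,0,11],[0,0,-11]]))
c=blob(w,(172,150,80),(6,255,255))[0];k=cv2.minEnclosingCircle(c);print(k,plane(w,[k[0]],.125))
i=cv2.imread('pics/w3.png')[260:420,220:420];cv2.imwrite('pics/w3z.png',cv2.resize(i,None,fx=4,fy=3.7,interpolation=cv2.INTER_CUBIC))
```

```text
tcp,tip edges [[317.1 289.6]
 [355.6 266.9]
 [354.1 311.4]
 [365.1 307.6]
 [362.9 360.6]]
ball center at grasp pt [[317.1 309.8]
 [358.9 309.7]
 [317.1 285.1]
 [317.1 333.4]]
shut: tip [[317.1 267. ]
 [317.1 311.4]]
((317.8065490722656, 104.21040344238281), 23.78443717956543) [[0.45557893 0.09584069 0.125     ]]
```

View pics/w3z.png

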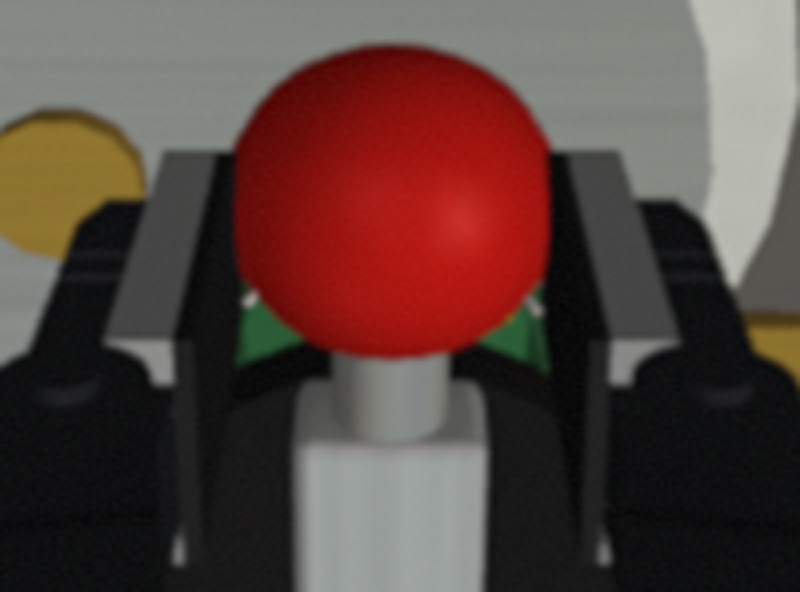

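Run:
```python
from h import *
i=cv2.imread('pics/w5.png')[280:480,220:420];cv2.imwrite('pics/w5z.png',cv2.resize(i,None,fx=4,fy=3,interpolation=cv2.INTER_CUBIC))
i=cv2.imread('pics/w2.png')[300:480,400:600];cv2.imwrite('pics/w2z.png',cv2.resize(i,None,fx=4,fy=3.3,interpolation=cv2.INTER_CUBIC))
```

```text
(no output)
```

View pics/w5z.png

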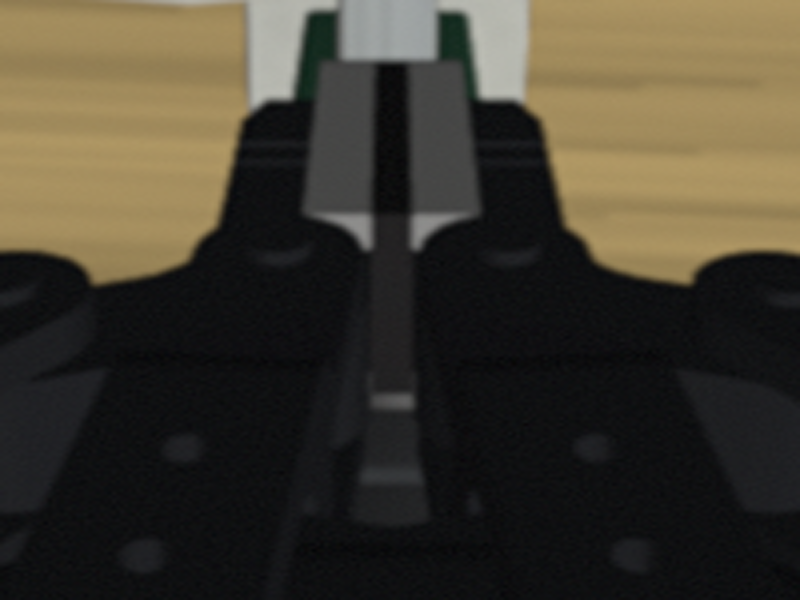

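View pics/w2z.png

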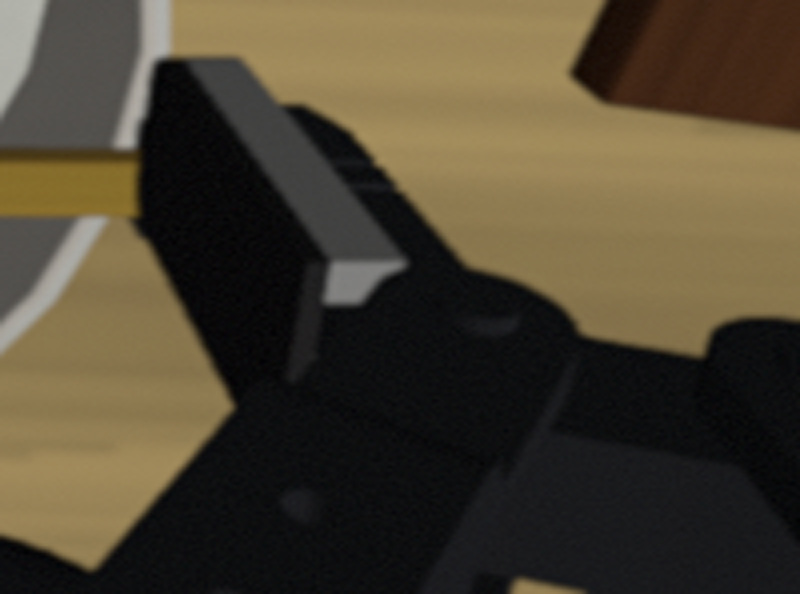

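Run:
```python
from h import *
o=robot.get_obs();print(o['tcp_pos'])
for n in ['scene','side']:
    s=snap(n); p=proj(s,o['tcp_pos'])[0];q=proj(s,o['tcp_pos']+[0,0,.025])[0];print(n,p,q)
    x,y=p.astype(int); r=(x-70,y-80,x+70,y+40)
    i=s['image'][r[1]:r[3],r[0]:r[2],::-1];i=cv2.resize(i,None,fx=5,fy=5,interpolation=cv2.INTER_CUBIC)
    for c,col in((p,(0,0,255)),(q,(0,255,0))): cv2.circle(i,tuple(int(v) for v in ((c-[r[0],r[1]])*5)),4,col,-1)
    cv2.imwrite(f'pics/tip_{n}.png',i)
```

```text
[0.53396932 0.10067317 0.26210965]
scene [383.86163921 218.51669373] [384.41266388 208.69157546]
side [286.56200643 165.85507919] [285.90414154 156.75306929]
```

View pics/tip_scene.png

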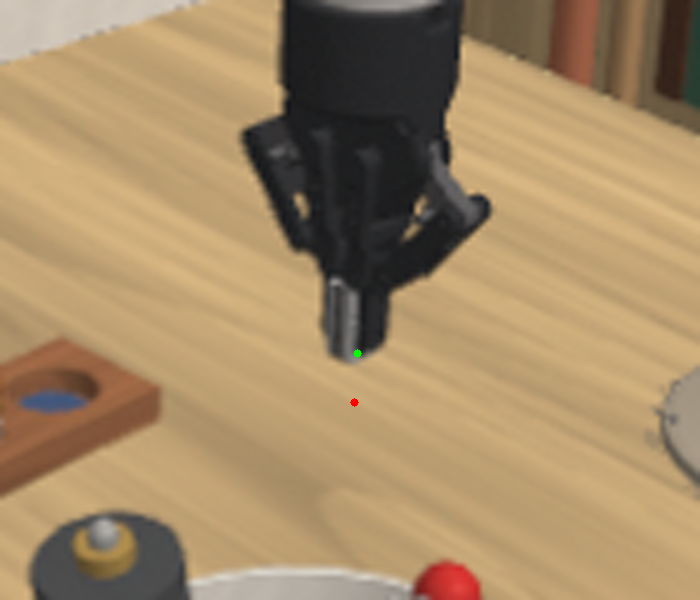

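View pics/tip_side.png

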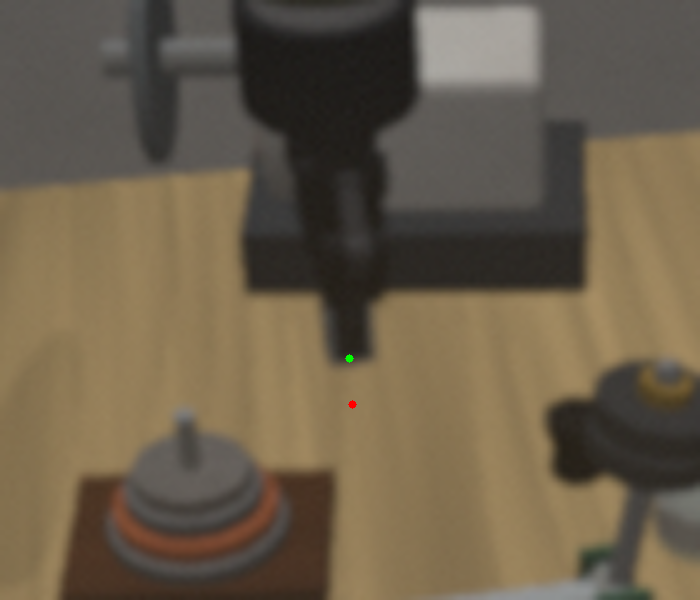

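Emit:
{"fn": "carry_out", "kwargs": {"increments": [[-20,-1.5,0,0],[-50,-3,0,0],[-78,-5,0,0],[-78,-5,-20,0],[-78,-5,-60,0],[-78,-5,-100,0],[-78,-5,-140,0],[-78,-5,-181,0],[-78,-5,-181,0],[-78,-5,-181,0]], "grip": -1}}

```text
time_s: 7.1
tcp_pos: [0.4559, 0.0957, 0.082]
tcp_rot: [[-0.067, 0.0, -0.998], [0.998, -0.0, -0.067], [-0.0, -1.0, -0.0]]
wrist_force: [0.6, -0.5, 1.1]
grip_width: 0.998
```

Run:
```python
from h import *
w=snap('wrist','w6');o=robot.get_obs();print(o['time_s'],o['tcp_pos'],o['wrist_force'],o['grip_width'])
c=blob(w,(172,150,80),(6,255,255))[0];k=cv2.minEnclosingCircle(c);print(k,plane(w,[k[0]],.125))
```

```text
7.15 [0.4566832  0.09566405 0.08293009] [-0.20770778 -0.16811598  0.26128278] 1.0019948106895198
((318.36993408203125, 344.3333740234375), 48.29668426513672) [[0.45669254 0.09617853 0.125     ]]
```

View pics/w6.png

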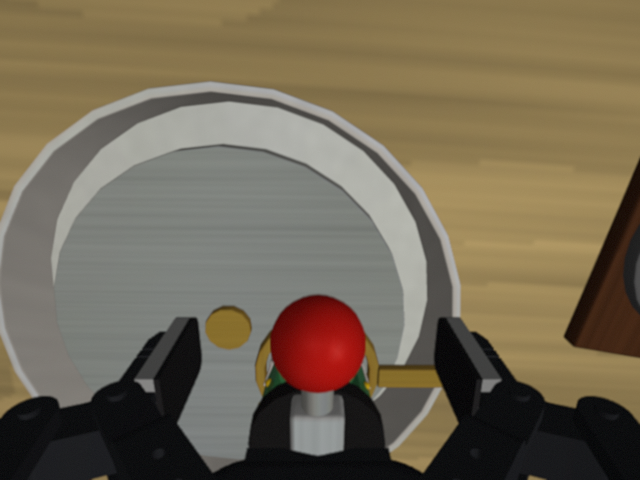

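Emit:
{"fn": "carry_out", "kwargs": {"increments": [[0,0,-1,0],[0,0,-1,0],[0,0,-1,0],[0,0,-1,0],[0,0,-1,0],[0,0,-1,0],[0,0,-1,0]], "grip": 1, "force": 40}}

```text
time_s: 7.85
tcp_pos: [0.4559, 0.0957, 0.0809]
tcp_rot: [[-0.067, 0.001, -0.998], [0.998, -0.0, -0.067], [-0.0, -1.0, -0.001]]
wrist_force: [-0.7, -0.6, 5.9]
grip_width: 0.376
```

Emit:
{"fn": "carry_out", "kwargs": {"increments": [[0.1,0,5,0],[0.2,0,10,0],[0.6,0,15,0],[1,0.1,20.5,0],[1,0.1,20.5,0]]}}

```text
time_s: 8.35
tcp_pos: [0.4569, 0.0958, 0.1012]
tcp_rot: [[-0.067, 0.001, -0.998], [0.998, -0.0, -0.067], [-0.0, -1.0, -0.001]]
wrist_force: [3.1, -0.4, -5.0]
grip_width: 0.37
```

Emit:
{"fn": "carry_out", "kwargs": {"increments": [[1.0,0.1,8.1,0],[2.3,0.2,16.2,0],[3.9,0.3,24.3,0],[5.9,0.4,32.2,0],[8.1,0.5,40.1,0]]}}

```text
time_s: 8.85
tcp_pos: [0.4647, 0.0962, 0.1413]
tcp_rot: [[-0.067, -0.0, -0.998], [0.998, -0.0, -0.067], [-0.0, -1.0, 0.0]]
wrist_force: [2.5, -0.8, -5.4]
grip_width: 0.371
```

```bash
python3 t.py .3 .6 7;python3 t.py .6 .9 7;python3 t.py .9 1.2 7;python3 t.py 1.2 1.5 7
```

```text
[[2.8, 0.2, 8.3, 0], [5.9, 0.4, 16.5, 0], [9.4, 0.6, 24.6, 0], [13.2, 0.9, 32.5, 0], [17.3, 1.2, 40.3, 0], [21.8, 1.4, 47.8, 0], [26.6, 1.8, 55.2, 0]]
[[5.1, 0.3, 7.1, 0], [10.5, 0.7, 14.1, 0], [16.2, 1.1, 20.7, 0], [22.2, 1.5, 27.2, 0], [28.4, 1.9, 33.3, 0], [34.9, 2.3, 39.2, 0], [41.7, 2.8, 44.8, 0]]
[[7.0, 0.5, 5.3, 0], [14.2, 0.9, 10.3, 0], [21.6, 1.4, 15.0, 0], [29.2, 1.9, 19.4, 0], [37.0, 2.5, 23.4, 0], [44.9, 3.0, 27.1, 0], [53.0, 3.5, 30.5, 0]]
[[8.2, 0.5, 3.0, 0], [16.6, 1.1, 5.7, 0], [25.1, 1.7, 7.9, 0], [33.6, 2.2, 9.9, 0], [42.2, 2.8, 11.4, 0], [50.9, 3.4, 12.6, 0], [59.7, 4.0, 13.4, 0]]
```

Emit:
{"fn": "carry_out", "kwargs": {"increments": [[2.8,0.2,8.3,0],[5.9,0.4,16.5,0],[9.4,0.6,24.6,0],[13.2,0.9,32.5,0],[17.3,1.2,40.3,0],[21.8,1.4,47.8,0],[26.6,1.8,55.2,0]]}}

```text
time_s: 9.55
tcp_pos: [0.4919, 0.0979, 0.1965]
tcp_rot: [[-0.067, 0.0, -0.998], [0.998, -0.0, -0.067], [-0.0, -1.0, -0.0]]
wrist_force: [3.0, -4.0, -3.9]
grip_width: 0.375
```

Emit:
{"fn": "carry_out", "kwargs": {"increments": [[5.1,0.3,7.1,0],[10.5,0.7,14.1,0],[16.2,1.1,20.7,0],[22.2,1.5,27.2,0],[28.4,1.9,33.3,0],[34.9,2.3,39.2,0],[41.7,2.8,44.8,0]]}}

```text
time_s: 10.25
tcp_pos: [0.5336, 0.1003, 0.2413]
tcp_rot: [[-0.067, -0.0, -0.998], [0.998, -0.001, -0.067], [-0.001, -1.0, 0.0]]
wrist_force: [2.6, -5.9, -3.5]
grip_width: 0.372
```

Run:
```python
from h import *
w=snap('wrist','w7');o=robot.get_obs();print(o['time_s'],o['tcp_pos'],o['wrist_force'],o['grip_width'])
```

```text
10.3 [0.53473936 0.1004009  0.24207856] [ 3.13213515 -5.72533222 -1.20145706] 0.37139941130962856
```

View pics/w7.png

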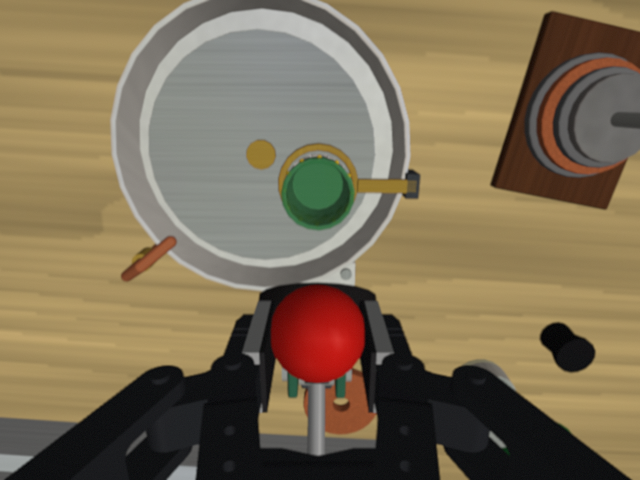

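Emit:
{"fn": "carry_out", "kwargs": {"increments": [[7.0,0,5.3,0],[14.2,0,10.3,0],[21.6,0.2,15.0,0],[29.2,0.5,19.4,0],[37.0,1,23.4,0],[44.9,1.4,27.1,0],[53.0,1.8,30.5,0]]}}

```text
time_s: 11.0
tcp_pos: [0.5865, 0.1035, 0.2716]
tcp_rot: [[-0.067, -0.0, -0.998], [0.998, 0.001, -0.067], [0.001, -1.0, -0.0]]
wrist_force: [1.6, 0.6, -3.8]
grip_width: 0.372
```

Emit:
{"fn": "carry_out", "kwargs": {"increments": [[6,0.3,2.2,0],[12,0.6,4.2,0],[18,0.9,6,0],[24,1.2,7.6,0],[30,1.5,9.1,0]]}}

```text
time_s: 11.5
tcp_pos: [0.6164, 0.1051, 0.2807]
tcp_rot: [[-0.068, 0.0, -0.998], [0.998, 0.002, -0.068], [0.002, -1.0, -0.0]]
wrist_force: [0.2, 6.2, 0.3]
grip_width: 0.37
```

```bash
python3 - <<'E'
import numpy as np
h=.456+.205*.9978
# theta from tcp x
from h import *
o=robot.get_obs();x=o['tcp_pos'][0]
print(o['tcp_pos'],o['wrist_force'],np.arccos(np.clip((h-x)/.9978/.205,-1,1)))
E
python3 t.py 1.34 1.5 8; python3 t.py 1.5 1.6 8
```

```text
[0.61642066 0.10512412 0.28068702] [0.17393186 6.17238088 0.31675647] 1.3533520321873718
[[4.0, 0.3, 0.9, 0], [8.0, 0.5, 1.7, 0], [12.0, 0.8, 2.5, 0], [16.1, 1.1, 3.1, 0], [20.1, 1.3, 3.7, 0], [24.2, 1.6, 4.2, 0], [28.2, 1.9, 4.6, 0], [32.3, 2.1, 4.9, 0]]
[[2.6, 0.2, 0.2, 0], [5.1, 0.3, 0.3, 0], [7.7, 0.5, 0.4, 0], [10.2, 0.7, 0.5, 0], [12.8, 0.8, 0.5, 0], [15.3, 1.0, 0.5, 0], [17.9, 1.2, 0.5, 0], [20.4, 1.4, 0.4, 0]]
```

Emit:
{"fn": "carry_out", "kwargs": {"increments": [[4.0,0.6,0.8,0],[8.0,1,1.6,0],[12.0,1.4,2.3,0],[16.0,1.7,2.9,0],[20.0,2,3.4,0],[24.0,2.3,3.9,0],[28,2.5,4.3,0],[30,2.6,4.4,0]]}}

```text
time_s: 12.3
tcp_pos: [0.6465, 0.1069, 0.2849]
tcp_rot: [[-0.067, 0.001, -0.998], [0.998, 0.0, -0.067], [0.0, -1.0, -0.001]]
wrist_force: [1.5, 4.5, 3.1]
grip_width: 0.37
```

Emit:
{"fn": "carry_out", "kwargs": {"increments": [[2.5,0.2,0.2,0],[5,0.3,0.3,0],[7.5,0.5,0.4,0],[10,0.7,0.5,0],[12,0.8,0.5,0],[14,0.9,0.5,0]]}}

```text
time_s: 12.9
tcp_pos: [0.6603, 0.1077, 0.2853]
tcp_rot: [[-0.067, 0.0, -0.998], [0.998, 0.0, -0.067], [0.0, -1.0, -0.0]]
wrist_force: [0.9, 4.8, 2.8]
grip_width: 0.373
```

Emit:
{"fn": "carry_out", "kwargs": {"increments": [[2,0.3,0,0],[4,0.5,-0.1,0],[6,0.7,-0.2,0],[8,0.8,-0.3,0],[9,0.9,-0.3,0],[10,1,-0.4,0]]}}

```text
time_s: 13.5
tcp_pos: [0.6703, 0.1083, 0.285]
tcp_rot: [[-0.066, 0.0, -0.998], [0.998, -0.001, -0.066], [-0.001, -1.0, -0.0]]
wrist_force: [1.8, 0.1, 4.1]
grip_width: 0.37
```

Emit:
{"fn": "carry_out", "kwargs": {"increments": [[1,0.1,-0.1,0],[2,0.2,-0.2,0],[3,0.3,-0.3,0]]}}

```text
time_s: 13.8
tcp_pos: [0.6733, 0.1086, 0.2847]
tcp_rot: [[-0.067, 0.001, -0.998], [0.998, -0.001, -0.067], [-0.001, -1.0, -0.0]]
wrist_force: [2.4, -1.8, 5.2]
grip_width: 0.368
```

Emit:
{"fn": "carry_out", "kwargs": {"increments": [[1,0.1,-0.1,0],[2,0.1,-0.2,0],[3,0.2,-0.3,0]]}}

```text
time_s: 14.1
tcp_pos: [0.6763, 0.1086, 0.2845]
tcp_rot: [[-0.066, 0.001, -0.998], [0.998, -0.001, -0.066], [-0.001, -1.0, -0.001]]
wrist_force: [3.2, -1.5, 6.3]
grip_width: 0.373
```

Emit:
{"fn": "carry_out", "kwargs": {"increments": [[1,0.1,-0.1,0],[2,0.1,-0.2,0],[3,0.2,-0.3,0]]}}

```text
time_s: 14.4
tcp_pos: [0.6793, 0.1089, 0.2841]
tcp_rot: [[-0.066, 0.001, -0.998], [0.998, -0.001, -0.066], [-0.001, -1.0, -0.001]]
wrist_force: [3.1, -2.6, 5.6]
grip_width: 0.368
```

Emit:
{"fn": "carry_out", "kwargs": {"increments": [[1,0,0.2,0],[2,0,0.2,0],[3,0,0.2,0]]}}

```text
time_s: 14.7
tcp_pos: [0.6822, 0.1091, 0.2839]
tcp_rot: [[-0.067, -0.0, -0.998], [0.998, -0.0, -0.067], [-0.0, -1.0, 0.0]]
wrist_force: [3.1, -2.0, 4.0]
grip_width: 0.364
```

Emit:
{"fn": "carry_out", "kwargs": {"increments": [[1,0,0,0],[2,0,-0.1,0],[3,0,-0.2,0]]}}

```text
time_s: 15.0
tcp_pos: [0.6851, 0.1092, 0.2836]
tcp_rot: [[-0.066, -0.0, -0.998], [0.998, -0.0, -0.066], [-0.0, -1.0, 0.001]]
wrist_force: [2.5, -2.2, 2.7]
grip_width: 0.368
```

Emit:
{"fn": "carry_out", "kwargs": {"increments": [[1,0,-0.1,0],[2,0.1,-0.2,0],[3,0.2,-0.4,0]]}}

```text
time_s: 15.3
tcp_pos: [0.6881, 0.1095, 0.2832]
tcp_rot: [[-0.067, -0.001, -0.998], [0.998, -0.0, -0.067], [0.0, -1.0, 0.001]]
wrist_force: [3.0, -3.4, 1.1]
grip_width: 0.363
```

Emit:
{"fn": "carry_out", "kwargs": {"increments": [[1,0,-0.1,0],[2,0,-0.2,0],[3,0,-0.4,0]]}}

```text
time_s: 15.6
tcp_pos: [0.6911, 0.1097, 0.2829]
tcp_rot: [[-0.067, -0.0, -0.998], [0.998, 0.0, -0.067], [0.0, -1.0, 0.0]]
wrist_force: [2.5, -2.9, -0.8]
grip_width: 0.363
```

Run:
```python
from h import *
w=snap('wrist','w8');o=robot.get_obs();print(o['time_s'],o['tcp_pos'],o['wrist_force'],o['grip_width'])
s=snap('side');up(s,(230,80,400,260),3.3,'s8')
```

```text
15.65 [0.69120954 0.10965882 0.28287607] [ 2.82705899 -2.86643841  0.30358969] 0.368781783039315
```

View pics/w8.png

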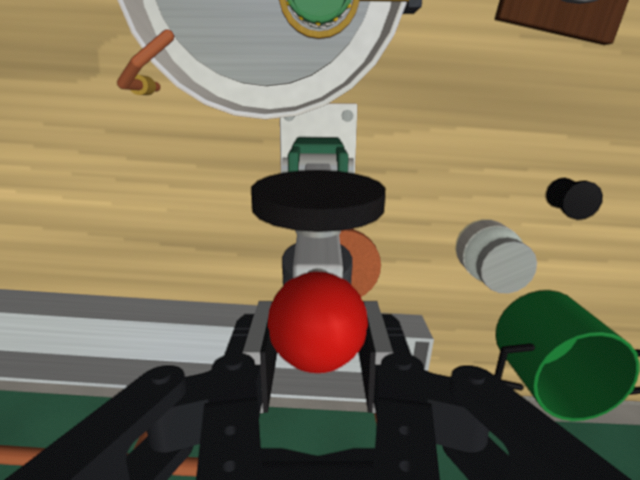

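View pics/s8.png

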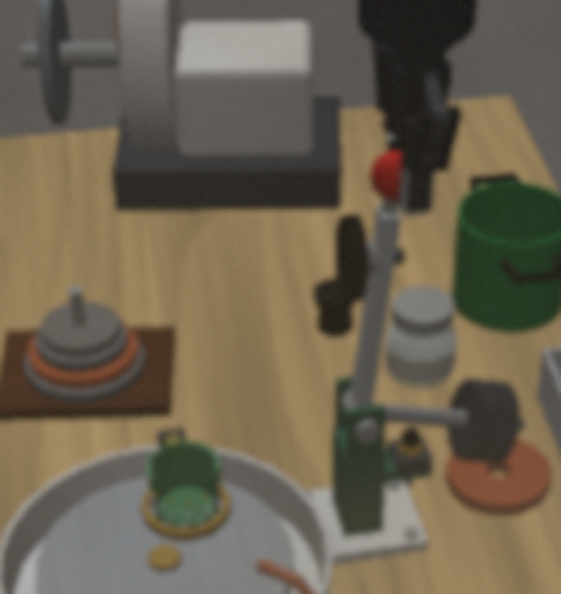

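```bash
cat > ball.py <<'E'
from h import *
def ballth(w,o):
    c=blob(w,(172,150,60),(6,255,255))[0];k=cv2.minEnclosingCircle(c)
    O,d=ray(w,[k[0]]);d=d[0];H=np.array([.6605,0,.125]);e=O-H
    A=d[0]**2+d[2]**2;B=2*(e[0]*d[0]+e[2]*d[2]);C=e[0]**2+e[2]**2-.205**2
    D=B*B-4*A*C
    for sg in(-1,1):
        t=(-B+sg*np.sqrt(max(D,0)))/2/A;P=O+t*d
        print(np.round(k[0],1),round(k[1],1),'P',P.round(4),'th',np.arctan2(P[2]-.125,.6605-P[0]).round(3))
E
python3 - <<'E'
from ball import *
o=robot.get_obs();w=snap('wrist');ballth(w,o)
a=snap('scene');b=snap('side')
r=[cv2.minEnclosingCircle(blob(s,(172,150,60),(6,255,255),roi)[0]) for s,roi in((a,(320,100,420,220)),(b,(320,100,380,180)))]
print(r)
for s,k in zip((a,b),r):
    O,d=ray(s,[k[0]]);d=d[0];t=(.1095-O[1])/d[1];P=O+t*d;print(P, np.arctan2(P[2]-.125,.6605-P[0]))
up(a,(300,90,460,230),5,'a9')
E
```

```text
[317.4 321.9] 50.8 P [0.6813 0.1091 0.3289] th 1.672
[317.4 321.9] 50.8 P [0.8467 0.1205 0.0392] th -2.71
[((329.5, 213.0), 6.18475866317749), ((349.0, 132.0), 7.071167945861816)]
[0.69647906 0.1095     0.3371969 ] 1.7387540353174913
[0.67994255 0.1095     0.33198129] 1.6644553643209186
```

View pics/a9.png

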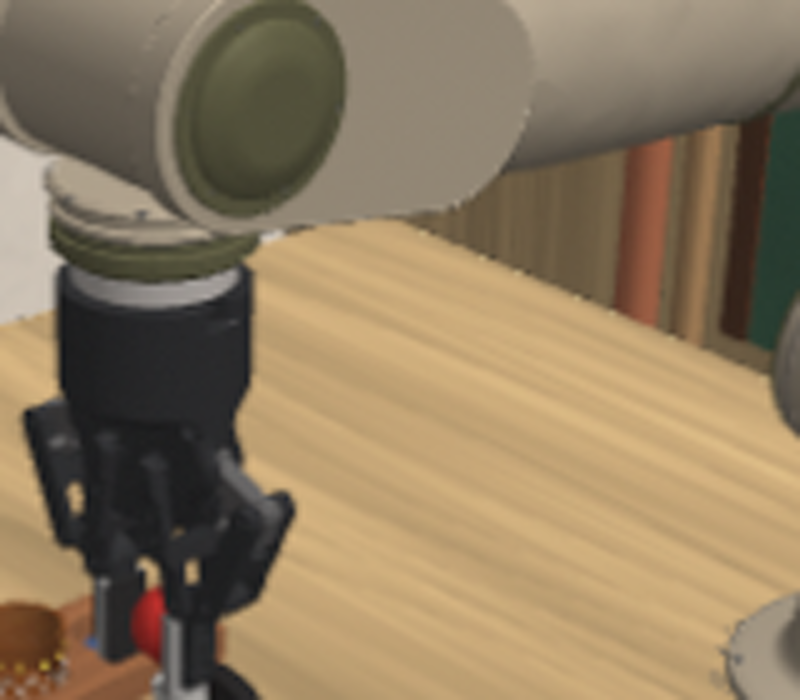

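Emit:
{"fn": "carry_out", "kwargs": {"increments": [[1,0,-0.1,0],[2,0,-0.2,0],[3,0,-0.3,0],[3,0,-0.3,0]]}}

```text
time_s: 16.25
tcp_pos: [0.6942, 0.1098, 0.2825]
tcp_rot: [[-0.067, -0.0, -0.998], [0.998, 0.0, -0.067], [0.0, -1.0, 0.0]]
wrist_force: [2.6, 0.5, -2.9]
grip_width: 0.362
```

Run:
```python
from ball import *
o=robot.get_obs();w=snap('wrist','w9');ballth(w,o);print(o['tcp_pos'],o['wrist_force'],o['grip_width'])
```

```text
[317.7 321.3] 51.1 P [0.684  0.1093 0.3287] th 1.686
[317.7 321.3] 51.1 P [0.8475 0.1207 0.0411] th -2.72
[0.69415491 0.1097744  0.28248704] [ 2.55173351  0.51328698 -2.92370291] 0.3623018855614939
```

Emit:
{"fn": "carry_out", "kwargs": {"increments": [[1,0,-0.3,0],[2,0,-0.6,0],[3,0.1,-0.9,0],[3,0.1,-0.9,0]]}}

```text
time_s: 16.7
tcp_pos: [0.6972, 0.11, 0.2821]
tcp_rot: [[-0.068, 0.001, -0.998], [0.998, 0.0, -0.068], [0.0, -1.0, -0.001]]
wrist_force: [2.2, 1.3, -0.8]
grip_width: 0.361
```

Emit:
{"fn": "carry_out", "kwargs": {"increments": [[1,0,-0.2,0],[2,0,-0.4,0],[3,0.1,-0.6,0],[3,0.1,-0.6,0]]}}

```text
time_s: 17.1
tcp_pos: [0.7003, 0.1101, 0.2816]
tcp_rot: [[-0.067, 0.001, -0.998], [0.998, 0.001, -0.067], [0.0, -1.0, -0.001]]
wrist_force: [4.3, 3.7, 0.7]
grip_width: 0.356
```

Run:
```python
from ball import *
o=robot.get_obs();w=snap('wrist','w10');ballth(w,o);print(o['tcp_pos'],o['wrist_force'],o['grip_width'])
```

```text
[318.  317.5] 51.2 P [0.6885 0.1096 0.3281] th 1.708
[318.  317.5] 51.2 P [0.8481 0.1211 0.0424] th -2.727
[0.70029825 0.11012145 0.28160123] [4.26415949 3.74100562 0.65645217] 0.3564467645191861
```

Emit:
{"fn": "carry_out", "kwargs": {"increments": [[0,0,0,0],[0,0,0,0],[0,0,0,0]], "grip": 0.3, "force": 20}}

```text
time_s: 17.45
tcp_pos: [0.7001, 0.1101, 0.2816]
tcp_rot: [[-0.067, 0.001, -0.998], [0.998, 0.0, -0.067], [0.0, -1.0, -0.001]]
wrist_force: [3.7, 4.3, 0.5]
grip_width: 0.358
```

Run:
```python
from ball import *
o=robot.get_obs();w=snap('wrist','w11');ballth(w,o);print(o['tcp_pos'],o['wrist_force'],o['grip_width'])
```

```text
[318.  317.5] 51.2 P [0.6883 0.1096 0.3281] th 1.707
[318.  317.5] 51.2 P [0.848  0.121  0.0422] th -2.726
[0.70014969 0.11010656 0.28163995] [3.71162132 4.27001493 0.4663439 ] 0.35820878012846236
```

View pics/w11.png

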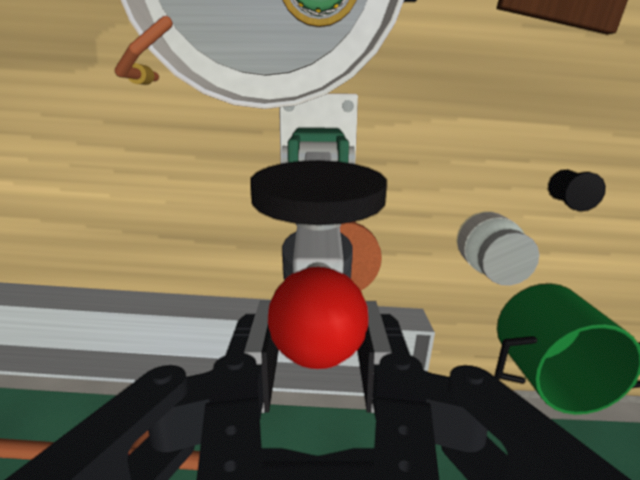

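Emit:
{"fn": "carry_out", "kwargs": {"increments": [[1,0,-0.2,0],[2,0.1,-0.3,0],[3,0.2,-0.5,0],[3,0.2,-0.5,0]]}}

```text
time_s: 17.9
tcp_pos: [0.7033, 0.1103, 0.2811]
tcp_rot: [[-0.067, 0.001, -0.998], [0.998, 0.0, -0.067], [0.0, -1.0, -0.001]]
wrist_force: [4.1, 3.6, 1.7]
grip_width: 0.36
```

Run:
```python
from ball import *
o=robot.get_obs();w=snap('wrist','w12');ballth(w,o);print(o['tcp_pos'],o['wrist_force'],o['grip_width'])
```

```text
[318.  317.3] 51.3 P [0.6913 0.1098 0.3277] th 1.722
[318.  317.3] 51.3 P [0.8492 0.1211 0.0448] th -2.74
[0.7032521  0.1103051  0.28113293] [4.08681446 3.56290466 1.7163675 ] 0.36040363085461813
```

Emit:
{"fn": "carry_out", "kwargs": {"increments": [[1,0.2,-0.2,0],[2,0.4,-0.4,0],[3,0.6,-0.6,0],[3,0.6,-0.6,0]]}}

```text
time_s: 18.35
tcp_pos: [0.7063, 0.1105, 0.2805]
tcp_rot: [[-0.067, 0.001, -0.998], [0.998, -0.0, -0.067], [-0.0, -1.0, -0.001]]
wrist_force: [3.4, 2.1, 4.3]
grip_width: 0.356
```

Run:
```python
from ball import *
o=robot.get_obs();w=snap('wrist','w13');ballth(w,o);print(o['tcp_pos'],o['wrist_force'],o['grip_width'])
```

```text
[317.7 317.6] 51.4 P [0.6944 0.1099 0.3272] th 1.737
[317.7 317.6] 51.4 P [0.8505 0.1207 0.048 ] th -2.757
[0.70634381 0.11046528 0.28051831] [3.3809763  2.09713613 4.33275489] 0.35566326509781526
```

Emit:
{"fn": "carry_out", "kwargs": {"increments": [[1,0.1,0.1,0],[2,0.2,0,0],[3,0.2,0,0],[3,0.2,0,0]]}}

```text
time_s: 18.8
tcp_pos: [0.7092, 0.1107, 0.28]
tcp_rot: [[-0.067, -0.0, -0.998], [0.998, -0.0, -0.067], [-0.0, -1.0, 0.0]]
wrist_force: [3.6, 2.3, 2.7]
grip_width: 0.358
```

Run:
```python
from ball import *
o=robot.get_obs();w=snap('wrist','w14');ballth(w,o);print(o['tcp_pos'],o['wrist_force'],o['grip_width'])
```

```text
[317.8 314.4] 51.6 P [0.6961 0.11   0.3269] th 1.745
[317.8 314.4] 51.6 P [0.8498 0.1207 0.0463] th -2.748
[0.70924601 0.11068546 0.27997103] [3.61028829 2.25022573 2.69806699] 0.3583075075161706
```

Emit:
{"fn": "carry_out", "kwargs": {"increments": [[1,0.1,-0.1,0],[2,0.2,-0.3,0],[3,0.2,-0.5,0],[3,0.2,-0.5,0]]}}

```text
time_s: 19.25
tcp_pos: [0.7122, 0.1109, 0.2794]
tcp_rot: [[-0.067, -0.0, -0.998], [0.998, -0.0, -0.067], [-0.0, -1.0, 0.0]]
wrist_force: [4.2, 1.1, 0.6]
grip_width: 0.356
```

Run:
```python
from ball import *
o=robot.get_obs();w=snap('wrist','w15');ballth(w,o);print(o['tcp_pos'],o['wrist_force'],o['grip_width'])
```

```text
[317.7 314.9] 51.4 P [0.6992 0.1102 0.3263] th 1.761
[317.7 314.9] 51.4 P [0.8512 0.1207 0.0497] th -2.765
[0.71219545 0.11086396 0.27941869] [4.16858274 1.1222948  0.64974044] 0.3560642139006326
```

Emit:
{"fn": "carry_out", "kwargs": {"increments": [[1,0.1,-0.2,0],[2,0.2,-0.4,0],[3,0.2,-0.6,0],[3,0.2,-0.6,0]]}}

```text
time_s: 19.7
tcp_pos: [0.7152, 0.111, 0.2788]
tcp_rot: [[-0.066, -0.0, -0.998], [0.998, -0.0, -0.066], [-0.0, -1.0, 0.0]]
wrist_force: [2.5, -0.1, -0.6]
grip_width: 0.356
```

Run:
```python
from ball import *
o=robot.get_obs();w=snap('wrist','w16');ballth(w,o);print(o['tcp_pos'],o['wrist_force'],o['grip_width'])
s=snap('side');up(s,(300,100,400,240),4.2,'s16')
```

```text
[317.9 314. ] 51.5 P [0.7018 0.1104 0.3258] th 1.774
[317.9 314. ] 51.5 P [0.8518 0.1208 0.0513] th -2.774
[0.7152141  0.11098802 0.27883863] [ 2.53460275 -0.1330112  -0.60783044] 0.35625967937786046
```

View pics/s16.png

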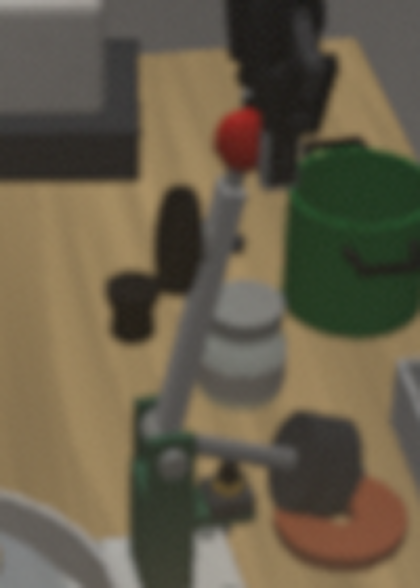

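Emit:
{"fn": "carry_out", "kwargs": {"increments": [[1,0.1,-0.2,0],[2,0.1,-0.4,0],[2,0.1,-0.4,0]]}}

```text
time_s: 20.1
tcp_pos: [0.7172, 0.1112, 0.2785]
tcp_rot: [[-0.067, -0.0, -0.998], [0.998, -0.0, -0.067], [-0.0, -1.0, 0.0]]
wrist_force: [3.0, -0.9, -2.8]
grip_width: 0.356
```

Run:
```python
from ball import *
o=robot.get_obs();w=snap('wrist','w17');ballth(w,o);print(o['tcp_pos'],o['wrist_force'],o['grip_width'])
```

```text
[317.6 313.5] 51.4 P [0.7037 0.1104 0.3254] th 1.783
[317.6 313.5] 51.4 P [0.8523 0.1207 0.0526] th -2.781
[0.7171947  0.11117417 0.2784744 ] [ 2.97038495 -0.93049229 -2.78818007] 0.3560629180086408
```

Emit:
{"fn": "carry_out", "kwargs": {"increments": [[1,0.1,-0.2,0],[2,0.1,-0.4,0],[2,0.1,-0.4,0]]}}

```text
time_s: 20.45
tcp_pos: [0.7192, 0.1113, 0.2781]
tcp_rot: [[-0.066, -0.0, -0.998], [0.998, -0.0, -0.066], [-0.0, -1.0, 0.0]]
wrist_force: [3.5, -1.9, -2.3]
grip_width: 0.358
```

Run:
```python
from ball import *
o=robot.get_obs();w=snap('wrist','w18');ballth(w,o);print(o['tcp_pos'],o['wrist_force'],o['grip_width'])
```

```text
[317.8 312.6] 51.5 P [0.7054 0.1106 0.325 ] th 1.791
[317.8 312.6] 51.5 P [0.8526 0.1207 0.0535] th -2.785
[0.71920496 0.11125251 0.27812004] [ 3.53418138 -1.89494396 -2.3255128 ] 0.35754998634711394
```

Emit:
{"fn": "carry_out", "kwargs": {"increments": [[1,0,-0.3,0],[2,0,-0.6,0],[3,0,-0.9,0],[3,0,-0.9,0]]}}

```text
time_s: 20.9
tcp_pos: [0.7222, 0.1115, 0.2774]
tcp_rot: [[-0.067, 0.0, -0.998], [0.998, 0.0, -0.067], [0.0, -1.0, -0.0]]
wrist_force: [3.9, -0.1, -1.9]
grip_width: 0.356
```

Run:
```python
from ball import *
o=robot.get_obs();w=snap('wrist','w19');ballth(w,o);print(o['tcp_pos'],o['wrist_force'],o['grip_width'])
```

```text
[317.7 312. ] 51.6 P [0.7081 0.1107 0.3244] th 1.805
[317.7 312. ] 51.6 P [0.8534 0.1209 0.0557] th -2.797
[0.72223798 0.11151517 0.27740968] [ 3.87065362 -0.14332872 -1.86708212] 0.3556811955557441
```

Emit:
{"fn": "carry_out", "kwargs": {"increments": [[1,0,-0.3,0],[2,0,-0.6,0],[2,0,-0.6,0]]}}

```text
time_s: 21.25
tcp_pos: [0.7242, 0.1116, 0.277]
tcp_rot: [[-0.067, 0.0, -0.998], [0.998, 0.0, -0.067], [0.0, -1.0, -0.001]]
wrist_force: [2.6, -0.1, -1.4]
grip_width: 0.353
```

Run:
```python
from ball import *
o=robot.get_obs();w=snap('wrist','w20');ballth(w,o);print(o['tcp_pos'],o['wrist_force'],o['grip_width'])
s=snap('side');up(s,(300,100,400,240),4.2,'s20')
```

```text
[317.7 311. ] 51.6 P [0.7097 0.1108 0.324 ] th 1.813
[317.7 311. ] 51.6 P [0.8537 0.1209 0.0564] th -2.801
[0.72416307 0.11157057 0.27704857] [ 2.63356342 -0.10009892 -1.3637784 ] 0.35324229095750764
```

View pics/s20.png

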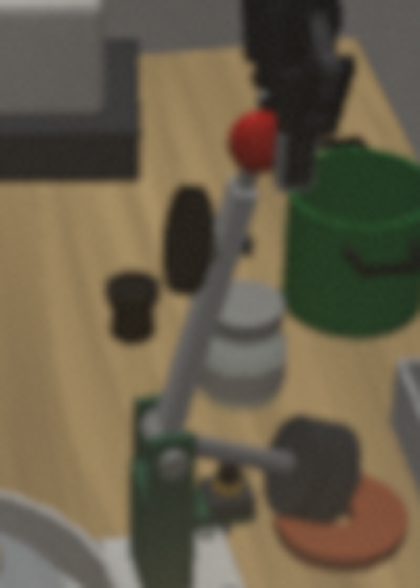

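Emit:
{"fn": "carry_out", "kwargs": {"increments": [[1,0,-0.3,0],[2,0,-0.6,0],[3,0,-0.8,0],[3,0,-0.8,0]]}}

```text
time_s: 21.75
tcp_pos: [0.727, 0.1117, 0.2764]
tcp_rot: [[-0.067, 0.0, -0.998], [0.998, 0.0, -0.067], [0.0, -1.0, -0.0]]
wrist_force: [-1.3, 1.7, 2.7]
grip_width: 0.355
```

Run:
```python
from ball import *
o=robot.get_obs();w=snap('wrist','w21');ballth(w,o);print(o['tcp_pos'],o['wrist_force'],o['grip_width'])
```

```text
[318.1 309.2] 51.7 P [0.7118 0.111  0.3235] th 1.824
[318.1 309.2] 51.7 P [0.8538 0.1213 0.0566] th -2.802
[0.72702548 0.11166928 0.27638306] [-1.2808269   1.66338209  2.67261233] 0.3551034121718021
```

Emit:
{"fn": "carry_out", "kwargs": {"increments": [[1,0,-0.3,0],[2,0,-0.6,0],[2,0,-0.6,0]]}}

```text
time_s: 22.1
tcp_pos: [0.7293, 0.1112, 0.2749]
tcp_rot: [[-0.067, -0.0, -0.998], [0.998, -0.0, -0.067], [-0.0, -1.0, 0.0]]
wrist_force: [0.4, 1.2, 1.8]
grip_width: 0.347
```

Run:
```python
from ball import *
o=robot.get_obs();w=snap('wrist','w22');ballth(w,o);print(o['tcp_pos'],o['wrist_force'],o['grip_width'])
```

```text
[319.8 304. ] 52.6 P [0.7113 0.1109 0.3236] th 1.821
[319.8 304. ] 52.6 P [0.8518 0.1222 0.0512] th -2.774
[0.72926905 0.11120935 0.27493418] [0.41780932 1.17972164 1.83454188] 0.346603345859872
```

Emit:
{"fn": "carry_out", "kwargs": {"increments": [[1,0,0,0],[2,0,0,0],[2,0,0,0]]}}

```text
time_s: 22.45
tcp_pos: [0.7312, 0.111, 0.275]
tcp_rot: [[-0.066, -0.001, -0.998], [0.998, -0.0, -0.066], [-0.0, -1.0, 0.001]]
wrist_force: [-0.0, 0.1, -0.6]
grip_width: 0.351
```

Run:
```python
from ball import *
o=robot.get_obs();w=snap('wrist','w23');ballth(w,o);print(o['tcp_pos'],o['wrist_force'],o['grip_width'])
s=snap('side');up(s,(300,100,400,240),4.2,'s23')
```

```text
[321.  298.1] 52.9 P [0.7111 0.1109 0.3236] th 1.82
[321.  298.1] 52.9 P [0.8495 0.1229 0.0455] th -2.744
[0.73121301 0.11095591 0.27499247] [-0.02900783  0.05563085 -0.57179824] 0.3512026686299617
```

View pics/w23.png

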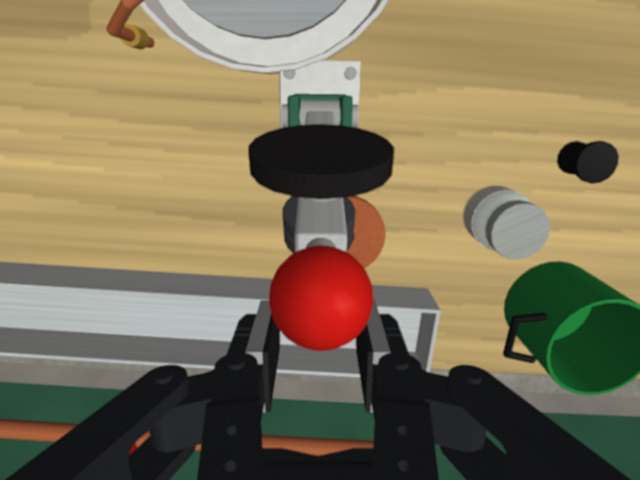

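View pics/s23.png

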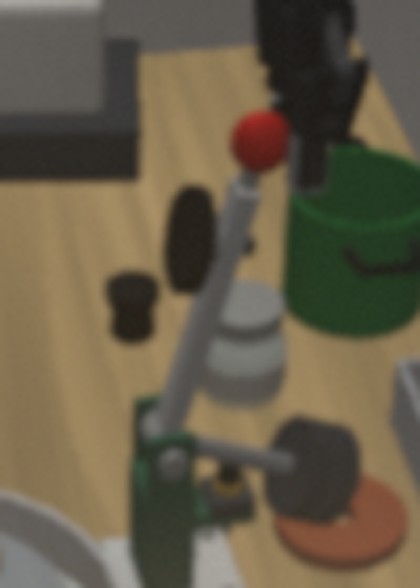

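Emit:
{"fn": "carry_out", "kwargs": {"increments": [[0,0,0,0],[0,0,0,0],[0,0,0,0],[0,0,0,0],[0,0,0,0],[-5,0,10,0],[-10,0,25,0],[-15,0,45,0],[-20,0,65,0],[-30,0,80,0]], "grip": -1}}

```text
time_s: 23.55
tcp_pos: [0.7008, 0.1113, 0.357]
tcp_rot: [[-0.067, 0.002, -0.998], [0.998, -0.0, -0.067], [-0.0, -1.0, -0.002]]
wrist_force: [0.4, -0.0, -0.6]
grip_width: 0.999
```

Run:
```python
from ball import *
o=robot.get_obs();print(o['tcp_pos'],o['wrist_force'],o['grip_width'],o['time_s'])
s=snap('side');up(s,(220,100,400,260),4,'s24')
w=snap('wrist','w24')
```

```text
[0.70084715 0.11129703 0.35696189] [ 0.4462808  -0.03256501 -0.57321305] 0.9988344529641934 23.55
```

View pics/s24.png

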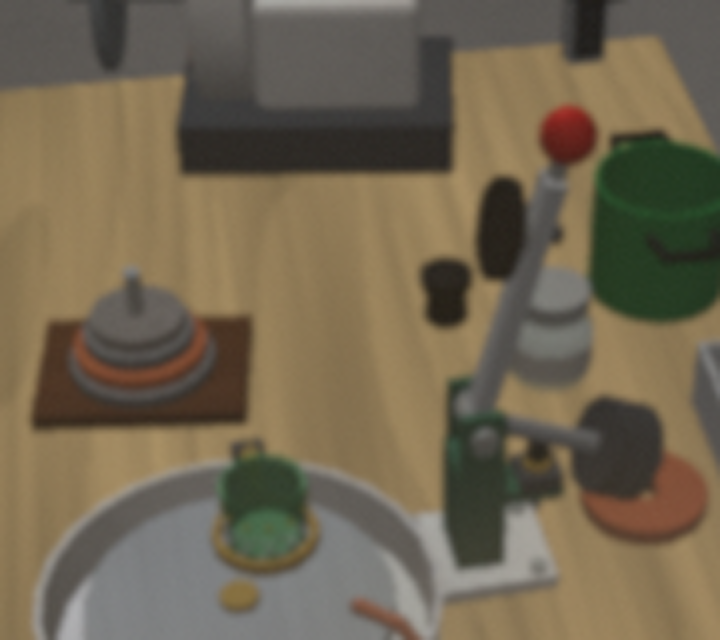

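View pics/w24.png

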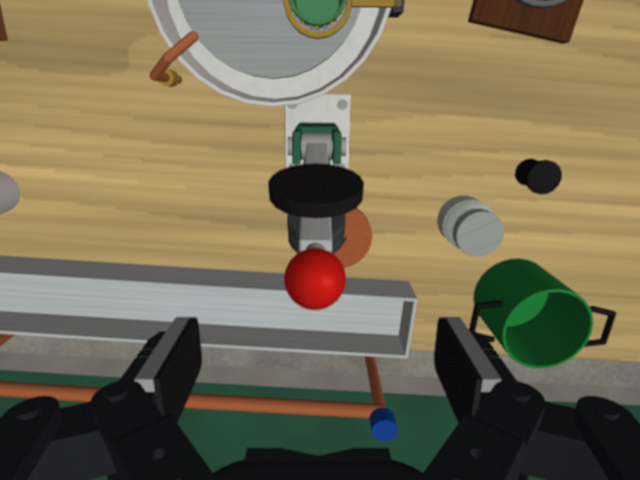

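Emit:
{"fn": "carry_out", "kwargs": {"increments": [[-45,-2,0,0],[-90,-4,0,0],[-135,-6,0,0],[-170,-8,-30,0],[-190,-10,-75,0],[-200,-11,-115,0],[-200,-11,-150,0],[-200,-11,-180,0],[-200,-11,-180,0]]}}

```text
time_s: 24.55
tcp_pos: [0.4981, 0.1004, 0.1716]
tcp_rot: [[-0.067, -0.008, -0.998], [0.998, 0.0, -0.067], [0.001, -1.0, 0.008]]
wrist_force: [-0.7, 0.7, 0.3]
grip_width: 1.004
```

Run:
```python
from ball import *
o=robot.get_obs();print(o['tcp_pos'],o['wrist_force'],o['grip_width'],o['time_s'])
w=snap('wrist','w25')
cs=blob(w,(45,60,30),(90,255,255),(200,100,440,420),n=3)
for c in cs: print(cv2.contourArea(c),cv2.boundingRect(c),cv2.minEnclosingCircle(c))
```

```text
[0.49812944 0.10044    0.1715608 ] [-0.66691062  0.70005319  0.32435779] 1.004205311390058 24.55
5840.0 (270, 222, 88, 91) ((313.1346435546875, 266.82855224609375), 45.21073532104492)
2840.0 (285, 363, 57, 57) ((313.0, 393.27679443359375), 38.022254943847656)
1.0 (323, 220, 5, 2) ((325.0, 220.5), 2.061652660369873)
```

View pics/w25.png

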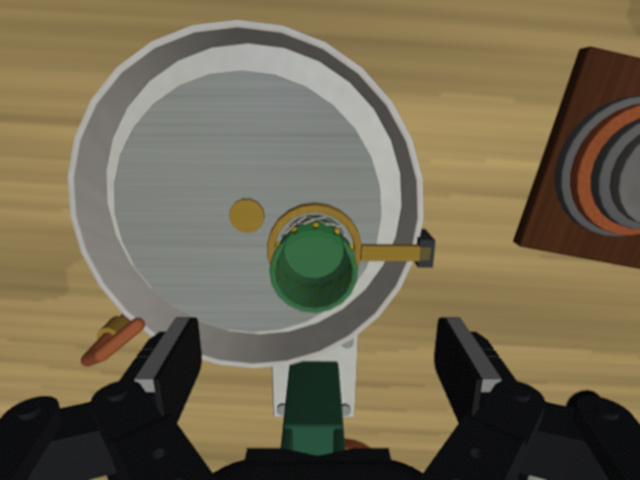

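Run:
```python
from ball import *
o=robot.get_obs();print(o['tcp_pos'],o['tcp_rot'][0])
w=snap('wrist','w26')
c=blob(w,(45,60,30),(90,255,255),(200,100,440,340))[0]
h=cv2.convexHull(c).reshape(-1,2)
# rim: lower arc + sides
P=plane(w,h,.097);
P=P[h[:,1]>262]
A=np.c_[2*P[:,:2],np.ones(len(P))];s=np.linalg.lstsq(A,(P[:,:2]**2).sum(1),rcond=None)[0]
print('rim c',s[:2],'r',np.sqrt(s[2]+s[0]**2+s[1]**2),len(P))
# ring brass
for c in blob(w,(15,90,70),(28,255,220),(255,190,360,290),n=2): print(cv2.boundingRect(c),cv2.contourArea(c))
```

```text
[0.49988983 0.10038713 0.17444329] [-0.06679556 -0.00326777 -0.99776133]
rim c [0.52073593 0.09939141] r 0.028052411067671295 16
(268, 199, 92, 62) 1082.0
(255, 197, 10, 30) 183.5
```

Emit:
{"fn": "carry_out", "kwargs": {"increments": [[10,0,-20,0],[21,-0.5,-50,0],[21,-0.5,-90,0],[21,-0.5,-115,0],[21,-0.5,-125,0],[21,-0.5,-134,0],[21,-0.5,-134,0],[21,-0.5,-134,0]]}}

```text
time_s: 25.45
tcp_pos: [0.523, 0.0999, 0.0428]
tcp_rot: [[-0.067, 0.002, -0.998], [0.998, -0.0, -0.067], [-0.0, -1.0, -0.002]]
wrist_force: [0.8, 0.1, -0.4]
grip_width: 1.001
```

Run:
```python
from ball import *
o=robot.get_obs();print(o['tcp_pos'],o['tcp_rot'][0],o['wrist_force'])
w=snap('wrist','w27')
```

```text
[0.52297039 0.09987071 0.04275647] [-0.06690222  0.00238057 -0.9977567 ] [ 0.79325752  0.1083514  -0.40682395]
```

View pics/w27.png

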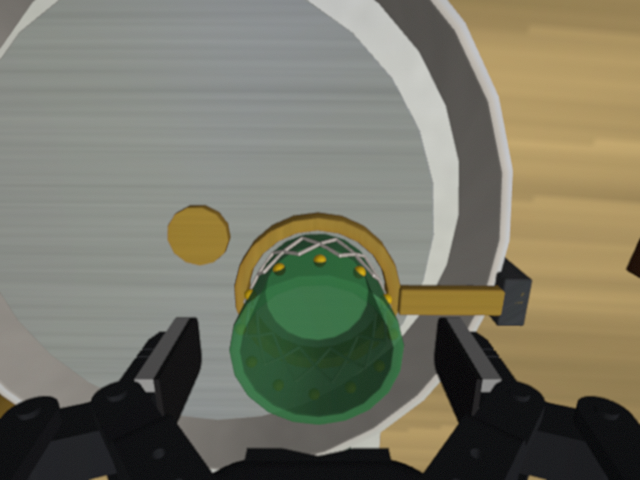

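Emit:
{"fn": "carry_out", "kwargs": {"increments": [[-1.5,0,-2,0],[-1.5,0,-2,0],[-1.5,0,-2,0],[-1.5,0,-2,0],[-1.5,0,-2,0],[-1.5,0,-2,0],[-1.5,0,-2,0]], "grip": 1, "force": 35}}

```text
time_s: 26.2
tcp_pos: [0.5207, 0.0999, 0.0399]
tcp_rot: [[-0.067, 0.0, -0.998], [0.998, 0.0, -0.067], [-0.0, -1.0, -0.0]]
wrist_force: [-1.8, -0.4, 5.6]
grip_width: 0.646
```

Emit:
{"fn": "carry_out", "kwargs": {"increments": [[0,0,5,0],[0,0,10,0],[0,0,15,0],[0,0,20,0],[0,0,20,0]]}}

```text
time_s: 26.7
tcp_pos: [0.521, 0.0999, 0.0602]
tcp_rot: [[-0.067, 0.001, -0.998], [0.998, -0.0, -0.067], [-0.0, -1.0, -0.001]]
wrist_force: [-0.6, -0.7, -1.6]
grip_width: 0.651
```

Run:
```python
from ball import *
o=robot.get_obs();print(o['tcp_pos'],o['tcp_rot'][0],o['wrist_force'],o['grip_width'])
w=snap('wrist','w28')
```

```text
[0.52099088 0.09985431 0.06016811] [-0.06686066  0.00138101 -0.99776137] [-0.59828302 -0.67742531 -1.58004663] 0.6514105554665359
```

View pics/w28.png

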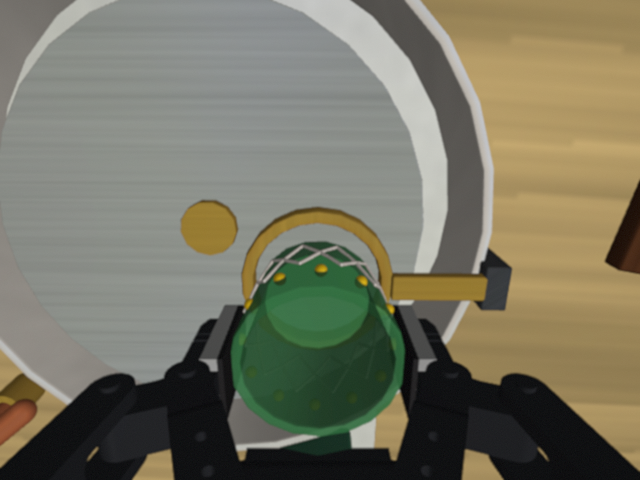

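Emit:
{"fn": "carry_out", "kwargs": {"increments": [[0,0,15,0],[0,0,40,0],[0,0,70,0],[0,-10,100,0],[-5,-30,110,0],[-10,-60,110,0],[-18,-95,110,0],[-26,-130,110,0],[-34,-165,110,0],[-42,-200,110,0]]}}

```text
time_s: 27.75
tcp_pos: [0.4779, -0.1014, 0.1692]
tcp_rot: [[-0.067, -0.0, -0.998], [0.998, 0.0, -0.067], [0.0, -1.0, 0.0]]
wrist_force: [0.0, -0.3, -1.5]
grip_width: 0.651
```

Emit:
{"fn": "carry_out", "kwargs": {"increments": [[-8,-35,0,0],[-16,-70,0,0],[-24,-105,0,0],[-32,-140,0,0],[-40,-175,0,0],[-46,-205,0,0.2],[-50,-222,0,0.4],[-51,-228,0,0.4],[-51,-228,0,0.4],[-51,-228,0,0.4]]}}

```text
time_s: 28.75
tcp_pos: [0.4278, -0.3272, 0.1693]
tcp_rot: [[-0.075, -0.0, -0.997], [0.997, 0.001, -0.075], [0.001, -1.0, 0.0]]
wrist_force: [0.3, 0.3, -1.2]
grip_width: 0.647
```

Run:
```python
from ball import *
o=robot.get_obs();print(o['time_s'],o['tcp_pos'],o['tcp_rot'][0],o['wrist_force'],o['grip_width'])
w=snap('wrist','w29')
print(plane(w,proj(w,[[.3688,-.3295,.024]]),.024),proj(w,[[.3688,-.3285,.024]]))
```

```text
28.75 [ 0.42779826 -0.32719432  0.16928975] [-7.45144994e-02 -1.77165846e-04 -9.97219915e-01] [ 0.26548256  0.32228123 -1.2337148 ] 0.64715693545912
[[ 0.3688 -0.3295  0.024 ]] [[321.17686339 132.85520655]]
```

View pics/w29.png

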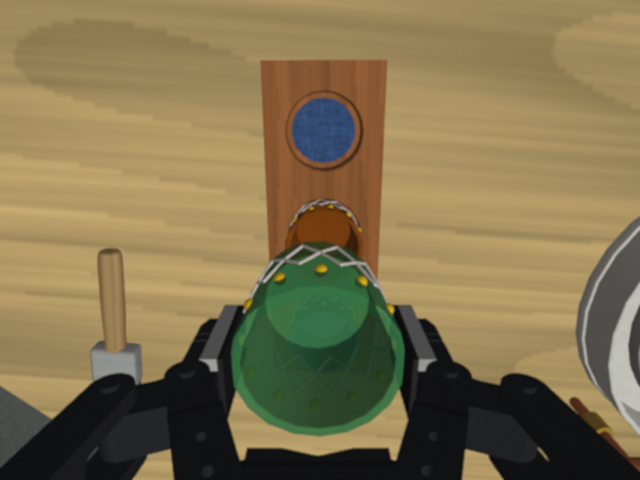

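```bash
cat > rk.py <<'E'
from h import *
def circ(P):
    A=np.c_[2*P[:,:2],np.ones(len(P))];s=np.linalg.lstsq(A,(P[:,:2]**2).sum(1),rcond=None)[0]
    return s[:2],np.sqrt(s[2]+s[0]**2+s[1]**2)
E
python3 - <<'E'
from rk import *
o=robot.get_obs();w=snap('wrist','w30')
print(o['tcp_pos'])
c=blob(w,(100,80,40),(125,255,255),(270,70,380,190))[0];h=cv2.convexHull(c).reshape(-1,2)
print('pad',circ(plane(w,h,.008)))
# recess edge: dark ring outer; use gradient in gray along radial lines
g=cv2.GaussianBlur(cv2.cvtColor(w['image'],cv2.COLOR_RGB2GRAY).astype(np.float32),(0,0),.8)
c0=proj(w,[[.3688,-.3285,.024]])[0]
M=cv2.moments(c);pc=np.array([M['m10']/M['m00'],M['m01']/M['m00']]);print('pad px',pc)
pts=[]
for a in np.linspace(0,2*np.pi,73)[:-1]:
    rr=np.arange(33,46,.25);xy=pc+np.outer(rr,[np.cos(a),np.sin(a)])
    v=cv2.remap(g,xy[:,0].astype(np.float32),xy[:,1].astype(np.float32),cv2.INTER_LINEAR).ravel()
    i=np.argmax(np.diff(v));pts.append(xy[i])
P=plane(w,pts,.024);s,r=circ(P)
for _ in range(4):
    e=abs(np.linalg.norm(P[:,:2]-s,axis=1)-r);k=e<.0015;s,r=circ(P[k])
print('recess',s,r,k.sum())
# held cup rim
cc=blob(w,(40,60,20),(95,255,255),(200,225,440,450))[0];h=cv2.convexHull(cc).reshape(-1,2)
h=h[(h[:,1]>355)];P=plane(w,h,o['tcp_pos'][2]+.057);s2,r2=circ(P);print('rim held',s2,r2,len(h),'rel tcp',s2-o['tcp_pos'][:2])
E
```

```text
[ 0.42789607 -0.32711334  0.16941821]
pad (array([ 0.36791756, -0.326984  ]), np.float64(0.023871673950076826))
pad px [322.98734391 129.57948026]
recess [ 0.36758175 -0.32682036] 0.029074840334927014 64
rim held [ 0.42719319 -0.32715461] 0.028249883277064212 31 rel tcp [-7.02881888e-04 -4.12666618e-05]
```

Emit:
{"fn": "carry_out", "kwargs": {"increments": [[-30,0,0,0],[-60,0.3,-5,0],[-60,0.3,-40,0],[-60,0.3,-80,0],[-60,0.3,-110,0],[-60,0.3,-130,0],[-60,0.3,-139,0],[-60,0.3,-139,0],[-60,0.3,-139,0]]}}

```text
time_s: 29.75
tcp_pos: [0.3681, -0.3282, 0.0314]
tcp_rot: [[-0.074, 0.001, -0.997], [0.997, -0.001, -0.074], [-0.001, -1.0, -0.001]]
wrist_force: [-0.0, 0.9, -2.0]
grip_width: 0.647
```

Run:
```python
from rk import *
o=robot.get_obs();w=snap('wrist','w31');print(o['time_s'],o['tcp_pos'],o['wrist_force'],o['tcp_rot'][0])
s=snap('side');up(s,(190,340,350,440),5,'s31')
a=snap('scene');up(a,(250,180,360,260),7,'a31')
```

```text
29.75 [ 0.36809785 -0.32815123  0.03139066] [-0.03794053  0.9040406  -1.98941203] [-7.42399927e-02  9.31402307e-04 -9.97239969e-01]
```

View pics/w31.png

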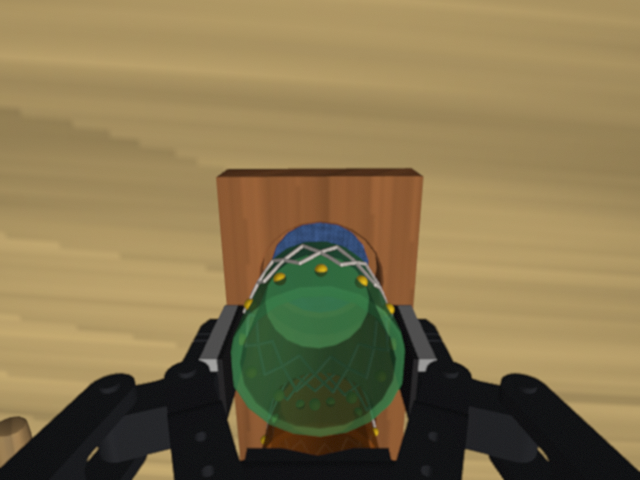

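View pics/s31.png

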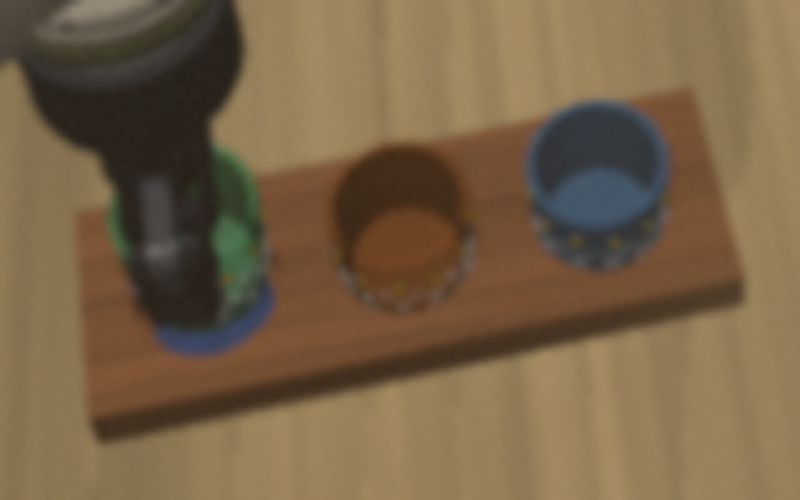

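View pics/a31.png

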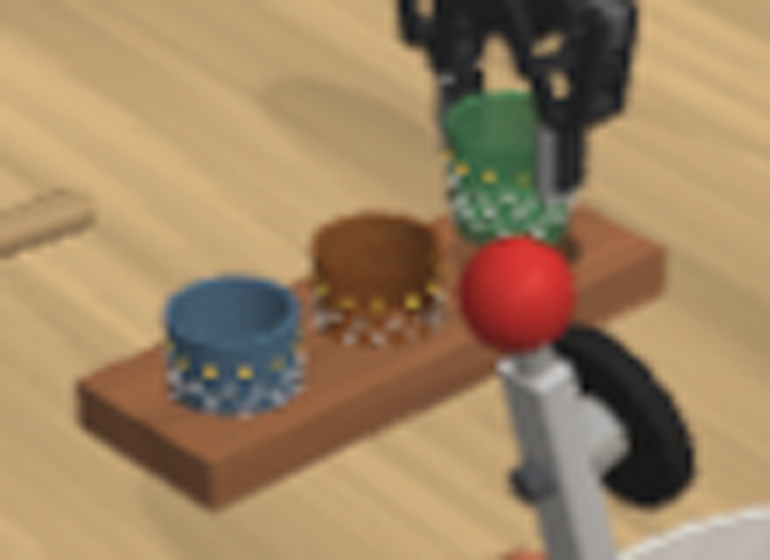

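Emit:
{"fn": "carry_out", "kwargs": {"increments": [[0.2,1.4,-2,0],[0.2,1.4,-4,0],[0.2,1.4,-4,0]]}}

```text
time_s: 30.2
tcp_pos: [0.3677, -0.3263, 0.0262]
tcp_rot: [[-0.074, -0.0, -0.997], [0.997, 0.0, -0.074], [0.0, -1.0, 0.0]]
wrist_force: [0.3, -0.4, -1.8]
grip_width: 0.647
```

Run:
```python
from rk import *
o=robot.get_obs();w=snap('wrist','w32');print(o['time_s'],o['tcp_pos'],o['wrist_force'])
up(w,(230,180,410,330),4.2,'w32z')
for c,col in (((.3676,-.3268),0),):
    t=np.linspace(0,2*np.pi,100);p=proj(w,np.c_[c[0]+.029*np.cos(t),c[1]+.029*np.sin(t),0*t+.024])
    i=cv2.imread('pics/w32z.png')
    for q in p: cv2.circle(i,tuple(int(v) for v in (q-[230,180])*4.2+2),1,(0,255,255),-1)
    cv2.imwrite('pics/w32z.png',i)
```

```text
30.2 [ 0.36768583 -0.32629596  0.02622714] [ 0.33387595 -0.35498508 -1.81111386]
```

View pics/w32z.png

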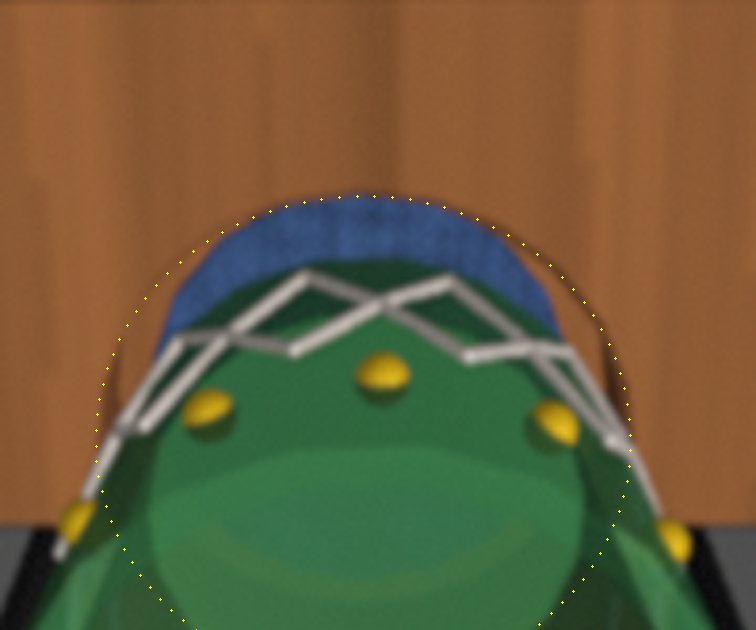

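Emit:
{"fn": "carry_out", "kwargs": {"increments": [[0.5,-0.4,-3,0],[0.5,-0.4,-6,0],[0.5,-0.4,-9,0],[0.5,-0.4,-11,0],[0.5,-0.4,-13,0]]}}

```text
time_s: 30.75
tcp_pos: [0.3682, -0.3268, 0.0131]
tcp_rot: [[-0.074, -0.0, -0.997], [0.997, 0.0, -0.074], [0.0, -1.0, 0.0]]
wrist_force: [0.2, 0.1, -0.9]
grip_width: 0.649
```

Emit:
{"fn": "carry_out", "kwargs": {"increments": [[0,0,-1.5,0],[0,0,-3,0],[0,0,-4.5,0]]}}

```text
time_s: 31.05
tcp_pos: [0.3683, -0.3269, 0.0088]
tcp_rot: [[-0.074, 0.0, -0.997], [0.997, -0.0, -0.074], [-0.0, -1.0, -0.0]]
wrist_force: [0.2, 0.7, -2.0]
grip_width: 0.65
```

Inside the recess with no contact; continuing in 1 mm steps.

Emit:
{"fn": "carry_out", "kwargs": {"increments": [[0,0,-1,0],[0,0,-2,0],[0,0,-3,0]]}}

```text
time_s: 31.35
tcp_pos: [0.3683, -0.3268, 0.0058]
tcp_rot: [[-0.074, 0.0, -0.997], [0.997, -0.0, -0.074], [-0.0, -1.0, -0.0]]
wrist_force: [-0.0, -0.9, -0.8]
grip_width: 0.646
```

Emit:
{"fn": "carry_out", "kwargs": {"increments": [[0,0,-0.5,0],[0,0,-1,0],[0,0,-1.5,0]]}}

```text
time_s: 31.65
tcp_pos: [0.3683, -0.3269, 0.0044]
tcp_rot: [[-0.074, 0.0, -0.997], [0.997, -0.0, -0.074], [-0.0, -1.0, -0.0]]
wrist_force: [-0.2, -0.6, -1.5]
grip_width: 0.649
```

Emit:
{"fn": "carry_out", "kwargs": {"increments": [[0,0,-0.5,0],[0,0,-1,0],[0,0,-1,0]]}}

```text
time_s: 31.95
tcp_pos: [0.3683, -0.3268, 0.0033]
tcp_rot: [[-0.074, -0.0, -0.997], [0.997, 0.0, -0.074], [0.0, -1.0, 0.0]]
wrist_force: [-0.7, 0.3, -0.6]
grip_width: 0.648
```

Emit:
{"fn": "carry_out", "kwargs": {"increments": [[0,0,-0.5,0],[0,0,-0.5,0]]}}

```text
time_s: 32.15
tcp_pos: [0.3683, -0.3269, 0.003]
tcp_rot: [[-0.074, 0.0, -0.997], [0.997, -0.0, -0.074], [-0.0, -1.0, -0.0]]
wrist_force: [0.1, -0.1, -0.0]
grip_width: 0.651
```

Emit:
{"fn": "carry_out", "kwargs": {"increments": [[0,0,-0.5,0],[0,0,-0.5,0]]}}

```text
time_s: 32.35
tcp_pos: [0.3684, -0.3269, 0.0029]
tcp_rot: [[-0.074, 0.0, -0.997], [0.997, -0.0, -0.074], [-0.0, -1.0, -0.0]]
wrist_force: [-0.4, 1.2, 5.9]
grip_width: 0.647
```

Emit:
{"fn": "carry_out", "kwargs": {"increments": [[0,0,-0.5,0],[0,0,-0.5,0]]}}

```text
time_s: 32.55
tcp_pos: [0.3684, -0.327, 0.0029]
tcp_rot: [[-0.074, 0.0, -0.997], [0.997, -0.0, -0.074], [-0.0, -1.0, -0.0]]
wrist_force: [-3.0, 2.7, 11.8]
grip_width: 0.645
```

Emit:
{"fn": "carry_out", "kwargs": {"increments": [[0,0,0.8,0],[0,0,0.8,0]]}}

```text
time_s: 32.75
tcp_pos: [0.3684, -0.3269, 0.0029]
tcp_rot: [[-0.074, 0.0, -0.997], [0.997, -0.0, -0.074], [-0.0, -1.0, -0.0]]
wrist_force: [0.0, 0.9, 3.4]
grip_width: 0.646
```

Emit:
{"fn": "carry_out", "kwargs": {"increments": [[0,0,0,0],[0,0,0,0],[0,0,0,0],[0,0,0,0]], "grip": -0.6}}

```text
time_s: 33.15
tcp_pos: [0.3682, -0.3268, 0.0026]
tcp_rot: [[-0.074, -0.0, -0.997], [0.997, 0.0, -0.074], [0.0, -1.0, 0.0]]
wrist_force: [0.7, 1.3, -0.0]
grip_width: 0.798
```

Run:
```python
from rk import *
o=robot.get_obs();w=snap('wrist','w33');print(o['time_s'],o['tcp_pos'],o['wrist_force'],o['grip_width'])
```

```text
33.15 [ 0.36823977 -0.32681944  0.00259272] [ 0.73653284  1.2505952  -0.03337728] 0.7975956180743248
```

View pics/w33.png

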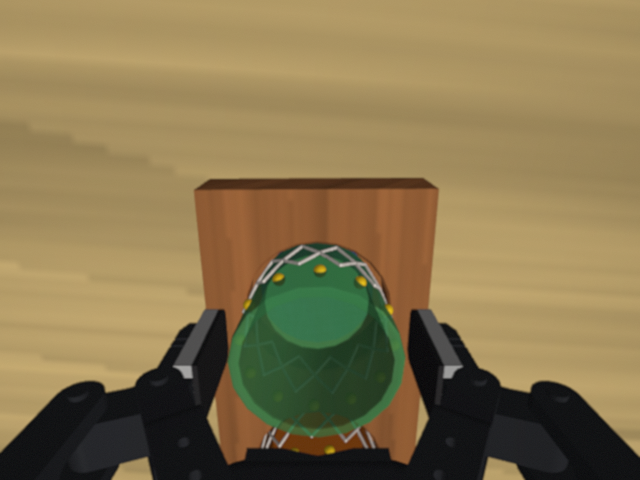

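Clear of the cup on both sides; lifting straight up and then away.

Emit:
{"fn": "carry_out", "kwargs": {"increments": [[0,0,5,0],[0,0,15,0],[0,0,35,0],[0,0,65,0],[0,0,100,0],[0,0,135,0],[10,0,165,0],[40,0,170,0],[60,0,170,0],[60,0,170,0]]}}

```text
time_s: 34.2
tcp_pos: [0.4297, -0.3266, 0.1735]
tcp_rot: [[-0.076, 0.001, -0.997], [0.997, -0.001, -0.076], [-0.001, -1.0, -0.001]]
wrist_force: [0.4, -0.5, -0.0]
grip_width: 0.798
```

Emit:
{"fn": "carry_out", "kwargs": {"increments": [[0,0,0,0],[0,0,0,0]]}}

```text
time_s: 34.4
tcp_pos: [0.4276, -0.3268, 0.1729]
tcp_rot: [[-0.073, -0.0, -0.997], [0.997, 0.0, -0.073], [0.0, -1.0, 0.0]]
wrist_force: [-0.7, -0.2, 0.8]
grip_width: 0.797
```

Run:
```python
from rk import *
o=robot.get_obs();w=snap('wrist','w34');print(o['time_s'],o['tcp_pos'],o['wrist_force'])
s=snap('side','side34');a=snap('scene');up(a,(240,180,440,340),4,'a34')
up(s,(180,120,400,440),1.87,'s34')
h=blob(w,(40,60,20),(95,255,255),(200,50,440,300))[0];h=cv2.convexHull(h).reshape(-1,2)
print(cv2.boundingRect(h))
h2=h[h[:,1]>np.median(h[:,1])]
print('rim at z .060',circ(plane(w,h2,.060)))
```

```text
34.4 [ 0.42755749 -0.32680615  0.17288375] [-0.74137    -0.19438757  0.77003337]
(282, 93, 84, 86)
rim at z .060 (array([ 0.36894796, -0.32701879]), np.float64(0.02797314119865016))
```

View pics/w34.png

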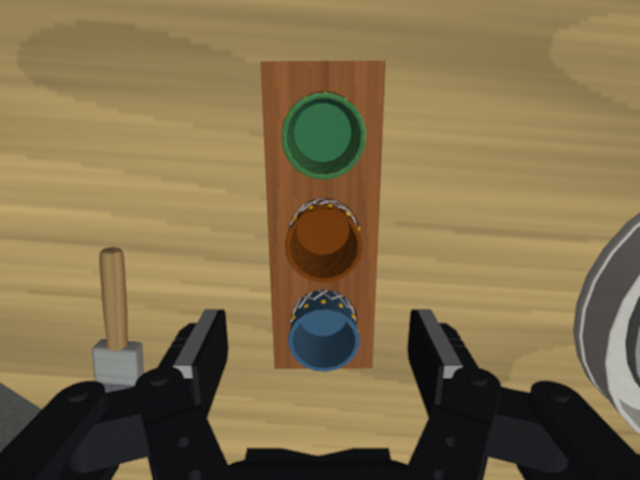

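View pics/s34.png

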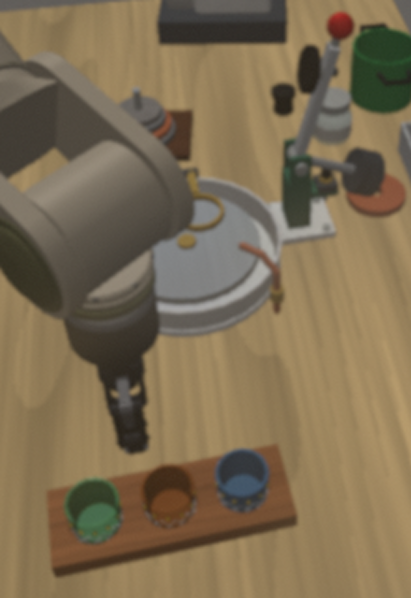

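View pics/a34.png

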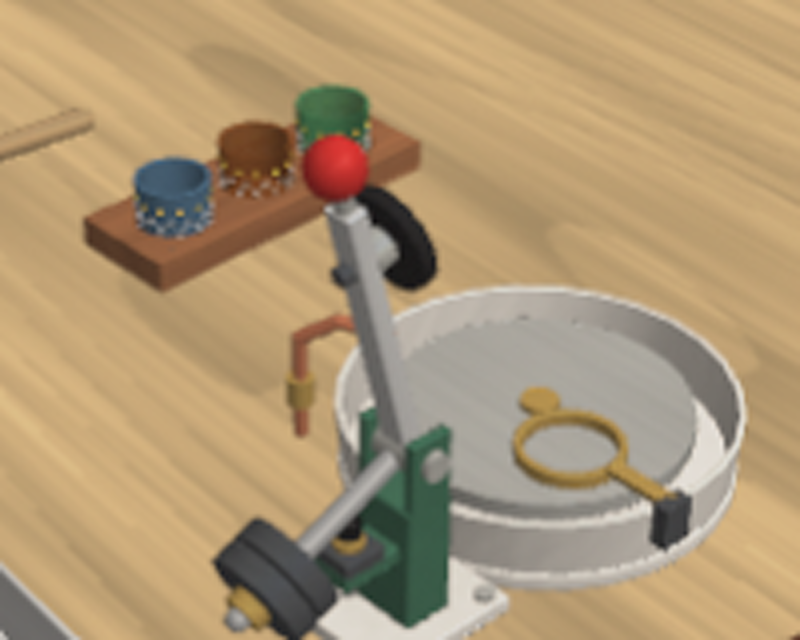

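```bash
python3 -c "
from bench import robot
print(robot.finish_job(), robot.get_obs()['time_s'])"
```

```text
the job is handed in; nothing more can be done
the job is handed in; nothing more can be done
```

The pressure arm is resting open on its stop and the green cup stands in the free recess of the rack. I handed the job in at about 34.5 s of the 72 s allowed, and it gave no verdict.

**What I did**
- **Arm:** I eased the arm back in 1–3 mm steps. Around 1.82 rad by my wrist-camera estimate, the force at the tool dropped to zero and the knob stayed put as I drew the fingers away. I then let go.
- **Cup:** I lifted it straight out of the ring and lowered it into the recess. It touched down at the height I had worked out for standing on the pad, with an upward push of about 12 N at most. I relieved that before opening the fingers.

**Last checks**
- The side and scene pictures show the arm still open by itself and the ring empty.
- The green cup is upright, about 1.4 mm from my measured recess centre. The blue and amber cups, and the other items in view, show no change.

**What failed or disagreed**
- **First grip slipped:** the knob slid out after I had raised it about 0.1–0.5 rad. The arm dropped back onto the cup, and I saw no damage or shift.
- **Fingertip position:** all three cameras put the fingertips about 24 mm behind the reported TCP. I corrected for this from then on.
- **Second grip drifted:** the knob crept to the front edge of the pads, about 10–15 mm. I finished the lowering with a light, part-closed grip, and the knob stayed supported until it reached the stop.
- **Camera disagreement:** the scene and side cameras differed by 6–10 mm on the rack, so I used the wrist camera for the placement.

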